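# Lever up the caddy cover and bring the cobalt jar to the front

### The arm

A 7-joint arm with a two-finger parallel gripper is mounted at the origin on the work surface. World frame = base frame: x ahead of the robot, y to its left, z up, the work surface at z = 0. Lengths are in m, angles in rad, forces in N, time in s.
With the tool pointing down it reaches from about 0.425 to 0.875 m from the base axis. Payload 4.7 kg.
Tool frame: the origin (TCP) lies at the very end of the fingers, on their centre line; the grasp point (between the pads) lies 19 mm behind it (ctrl.pinch_z is the distance from the TCP to the grasp point, in m); z points along the fingers, y is the direction in which the jaws open and shut (so a half turn about z gives the same grasp; the last joint's range is limited). The gripper opens to 85 mm and grips with 20 to 120 N. Pads are 22 mm wide; open, the fingers measure 114 mm over their backs; the gripper's body (76 mm by 85 mm) begins 54 mm behind the grasp point. The pads swing forward as they close: fully open they stand 13 mm farther back than shut.
Start: joints at [1.123, 0.321, -0.07, 1.45, 0.023, 1.371, -0.057], TCP at [0.29, -0.582, 0.231] pointing down, gripper open.
Joint ranges: [-2.86, 2.86], [-0.3, 2.09], [-1.38, 1.24], [0.06, 2.45], [-1.56, 4.7], [0.09, 2.05], [-2.69, 2.69]. Speed limits (rad/s): [2.57, 2.57, 3.14, 3.14, 3.14, 3.14, 3.14].

### API

Orientations are given as a unit quaternion [x, y, z, w].
In Python, from workcell import ctrl gives the robot as it stands. The module is installed in compiled form; this text tells all that it offers.
- The arm moves only by the tool play_rows, never from a script. Its argument "plan" is a list that holds one entry, the list of rows, each a list of 7 numbers: the shift along the tool's x, y, z in cm, then the turn, a rotation vector about the tool's x, y, z in rad, then the opening, from 0 (shut) to 1 (fully open). In form: [[[dx, dy, dz, wx, wy, wz, fingers], ...]]. A call has 1 to 8 rows; each row shifts and turns the commanded pose from where the row before left it, along the tool's axes as they then stand; what a row does not reach is not made up. A row lasts 1/12 s, in which the tool goes at most 41.7 mm and 7.16 degrees, less where a joint would pass 70% of its speed; a pose out of reach is approached as far as the arm can. A call with a gripper value outside its range is refused whole. The fingers move at their own pace and stop on an object; the grip force is fixed at half the most. Time passes only in rows, so rows that do not move let the fingers close. It gives the time, the measured TCP pose, the force and the opening at its end, in the units of the state.
- ctrl.sense(): the state, without advancing time (a new reading comes with each control period).
- ctrl.capture(name): name is "scene" or "top"; returns a dict with "color" (400x640x3 uint8, red, green, blue), "z_map" (400x640 float32, m along the optical axis (not along the pixel's ray), 0 where there is no reading), "fx", "fy", "cx", "cy" (pixels), "position" and "rotation" of the camera in the world. Camera axes: x right, y up, looking along -z (the intrinsics and any distortion apply to the point x, -y, -z); pixel columns grow to the right and rows downward; lengths in m; the calibration is good to about 2 mm. A picture is of the moment at which its call begins.
- ctrl.hand_in(): hands the job in, once; it reports no verdict.
Trained networks look in a picture, given as the dict that the camera call returned (one of the last four; its "shot" number tells which), for a name from the list of things; names that differ only in an ending like _2 or _b are one class to them, and where a whole thing is asked for, a point or a joint stands for the part that bears it (a point fixed in the world has none). Each returns a list of dicts, best first, with "p" (0 to 1); they miss things now and then, are a little off and sometimes report something else, mostly with a low value. They report only what shows in the picture. A call takes as long as a camera call. They do not tell look-alikes from the thing itself.
- ctrl.trace(picture, label): "pixels" (400x640 bool, what is visible of it) and "extent" ([centre column, centre row, width, height] in pixels, round what is visible of it).
The state is a dict: "time": time; "qpos": joint angles; "joint_vel": joint speeds; "joint_torque": joint torques, N m; "position": TCP position; "tcp_rot": TCP orientation; "ft_force": force on the tool from outside, world axes, zero at the start; "torque": the same for the moment, N m; "width": finger opening in m.
Only numpy, scipy, OpenCV 4.12 (cv2) and the standard library are available. Lean on these libraries where they do the work, as an engineer would, in place of code of your own. Each camera call takes 0.05 s, during which the arm holds its last target.

### The job

Lever up the clear cover of the jar caddy by putting the thin blade of the wooden root pick into the slot in the caddy's front and lifting; keep the gripper itself off the cover until the pick has raised it. Swing the cover up until it stands upright or leans back, and lay the pick down on the bench, clear of the caddy. Then turn the turntable until the one cobalt jar faces squarely to the caddy's front (the side with the slot and the red mark), and finish with the fingers still gripping the turntable, holding it still there; leave the other things on the bench where they are.

Things in the scene. Friction and masses are not known exactly. Their poses are not given: they have to be found in the camera images.
- pick: Root pick lying loose on the bench, 220 mm long, 70 g. Origin on its underside below the handle; x points along it to the blade tip, z up. Dark wooden handle x -65 to 55 mm, 20 mm wide, 26 mm high. Thin bamboo blade on its centre line, x 55 to 155 mm, 14 mm wide, 4 mm thick (z 11 to 15 mm).
- pick_grip (a point): Good place to grip the handle, near the centre of mass: 15 mm ahead of the pick's origin, 13 mm above its underside.
- pick_tip (a point): Middle of the end of the pick's blade; 140 mm ahead of pick_grip.
- caddy: White square caddy fixed to the bench, 190 x 190 mm, 100 mm high, walls 8 mm, open at the top under its cover. Origin at the centre of its underside; its front (slot, red mark) faces along its own -x, z up. Its yaw is such that the front faces more or less towards the robot's right (-y).
- slot (a point): Middle of the slot at the outer face of the front wall, 94 mm above the bench. The slot is 60 mm wide (caddy's y) and 12 mm high (88 to 100 mm), through the 8 mm front wall directly under the cover. Behind it is free space for 55 mm above the jars' tops (60 mm high).
- hinge (a point): Middle of the cover's hinge axis, at the top of the caddy's rear wall (caddy +95 mm x, 100 mm high). The axis runs along the caddy's y.
- cover: Clear flat cover, 190 x 190 x 6 mm, 150 g, hinged on the rear wall, front edge (white stripe) flush with the front wall. Origin mid hinge axis, on its underside; it runs along its own -x; z up when shut. Opens upward about its y axis from level to a stop at 1.85 rad (leaning back). Stiff hinge (0.2 N m): stays where left; 2 to 3 N at the front edge lifts it.
- cover_edge (a point): Middle of the cover's front edge, on its underside.
- turntable: Wooden disc, 160 mm across, turning either way without end about the caddy's centre (friction 0.05 N m; stays where left). Carries a knob and six fixed jars (36 mm wide, tops 60 mm above the bench, 57 mm from the axis): five cream, one cobalt blue along its own -x. Origin on the axis, 10 mm above the bench, z up. Cobalt faces front when its x axis points as the caddy's x.
- marked_jar (a point): On the centre line of the cobalt jar, 60 mm above the bench, 57 mm from the turntable axis.
- knob_grip (a point): On the axis, 82 mm above the bench: where to grip the knob from above. The knob is a dark wooden bar 56 mm long (along the turntable's x, so it points at the cobalt jar), 16 mm wide, from 60 to 96 mm above the bench, well above the jars.
- pliers: Stainless pliers, loose, 150 mm long, 13 mm high; not to be disturbed. Origin under the middle.
- scoop: Aluminium scoop, loose, 210 mm long, 32 mm high; not to be disturbed. Origin under the back of the blade.
- cobalt_pot: Empty cobalt pot, loose, 72 mm across, 60 mm high; not to be disturbed. Origin under its centre.
- saucer: Cream saucer, loose, 100 mm across, 16 mm high; not to be disturbed. Origin under its centre.
- sprayer: Green bottle, loose, 60 mm across, 150 mm high; not to be disturbed. Origin under its centre.
- seed_tin: Aluminium tin, loose, 56 mm across, 60 mm high; not to be disturbed. Origin under its centre.
Things that resemble listed ones, but are neither listed nor needed, are in the scene too. Of the things shaped like the pick, the dark wooden one is meant.

How it is judged:
On the way, in this order (a step that is already met when the one before it is completed fails the run):
1. the pick's blade has raised the cover (more than 0.3 rad) and bears on it (angle between cover's own z axis and vertical above 0.3 rad and contact force between pick and cover above 0.2 N), for 0.05 s.
2. the cover stands open (more than 1.4 rad) and the pick lies released on the bench (angle between cover's own z axis and vertical above 1.4 rad and height (world z) of pick between -0.01 and 0.03 m and contact force between pick and the arm below 0.05 N and contact force between pick and the fingers below 0.05 N and linear speed of pick below 0.03 m/s and contact force between pick and caddy below 0.05 N), for 0.2 s.
At the end, for the whole second after the job is handed in: Cover open more than 1.4 rad; pick at rest on the bench, untouched and off the caddy; cobalt jar at the front, centre within 8 mm (about 8 degrees) of the middle line; turntable still (under 0.1 rad/s), fingers pressing on it with more than 2 N to the end (all of step 2 and x of marked_jar in the frame of caddy below -0.05 m and y of marked_jar in the frame of caddy between -0.008 and 0.008 m and angular speed of turntable below 0.1 rad/s and contact force between the fingers and turntable above 2 N and contact force between pick and turntable below 0.05 N); the arm keeps its last pose, push and grip.
It fails at once if the gripper or arm touches the cover before the pick has raised it by 0.3 rad (angle between cover's own z axis and vertical below 0.3 rad and contact force between any of the arm, the fingers and cover above 0.5 N).
It fails at once if a loose bystander (pliers, scoop, cobalt pot, saucer, bottle or tin) is moved by more than 30 mm (distance of any of pliers, scoop, cobalt_pot, saucer, sprayer, seed_tin from where it was at the start of the episode above 0.03 m).
It also fails if it takes over 72 s, if anything falls off the work surface, if the arm or the gripper's body presses on something with over 40 N, if the wrist force passes 120 N, or if a joint passes its speed limit or range.

## Working session

There is one attempt and no reset: what is moved stays moved. The work goes in short steps, Python scripts to look and compute and a tool call to move; the robot and the scene stay as the last step left them, time stands still between calls to the robot, and variables do not carry over. Pictures are saved under pics/ and viewed, and the job is handed in when it is done.

Besides the shell and the picture viewer there is one more tool, called after "Request:" in YAML: its name, and indented under it one key for each argument. play_rows: Moves the arm, as the interface text tells. Its arguments: {"type":"object","properties":{"plan":{"type":"array"}},"required":["plan"]}

```bash
mkdir -p pics; cat > h.py <<'E'
import numpy as np, cv2
from workcell import ctrl
from scipy.spatial.transform import Rotation as R
def world(c,u,v,z=None):
    u=np.asarray(u,float);v=np.asarray(v,float)
    if z is None: z=c["z_map"][v.astype(int),u.astype(int)]
    p=np.stack([(u-c["cx"])/c["fx"]*z,-(v-c["cy"])/c["fy"]*z,-z*np.ones_like(u)],-1)
    Rm=np.array(c["rotation"]); 
    if Rm.shape!=(3,3): Rm=R.from_quat(Rm).as_matrix()
    return p@Rm.T+np.array(c["position"])
def save(c,n): cv2.imwrite("pics/"+n,c["color"][:,:,::-1])
E
python3 - <<'E'
from h import *
for n in("scene","top"):
    c=ctrl.capture(n); save(c,n+"0.png"); print({k:v for k,v in c.items() if k not in("color","z_map")})
    for l in ["pick","caddy","cover","turntable","pliers","scoop","cobalt_pot","saucer","sprayer","seed_tin"]:
        for d in ctrl.trace(c,l)[:3]:
            m=d["pixels"]&(c["z_map"]>0); vv,uu=np.nonzero(m); w=world(c,uu,vv)
            print(n,l,round(d["p"],2),np.round(d["extent"]),np.round(np.median(w,0),3),np.round(w.min(0),3),np.round(w.max(0),3))
print(ctrl.sense(),ctrl.pinch_z)
E
```

```text
{'fx': 451.6615125644302, 'fy': 451.6615125644302, 'cx': 324.8005724905159, 'cy': 193.27657849808932, 'position': array([ 0.96784236, -0.79141124,  0.92130388]), 'rotation': array([0.40999764, 0.10508269, 0.22036602, 0.87880509]), 'shot': 1}
scene pick 0.94 [146. 264.  13.  63.] [ 0.191 -0.33   0.024] [ 0.057 -0.384 -0.003] [ 0.252 -0.224  0.032]
scene pick 0.72 [253. 250.  14.  62.] [ 0.411 -0.163  0.025] [ 0.33  -0.23   0.001] [ 0.449 -0.03   0.032]
scene pick 0.66 [240. 310.  58.  61.] [ 0.466 -0.316  0.022] [ 0.373 -0.359 -0.002] [ 0.579 -0.276  0.031]
scene caddy 0.94 [352. 197.  93.  83.] [0.57  0.109 0.104] [ 0.373  0.029 -0.004] [0.67  0.408 0.113]
scene cover 0.81 [355. 180.  91.  60.] [0.556 0.143 0.107] [ 0.363  0.034 -0.004] [0.668 0.408 0.113]
scene turntable 0.69 [353. 196.  94.  82.] [0.57  0.109 0.104] [ 0.429  0.029 -0.002] [0.67  0.408 0.113]
scene pliers 0.86 [389. 280.  30.  53.] [ 0.756 -0.061  0.011] [ 0.741 -0.125 -0.002] [0.797 0.039 0.017]
scene scoop 0.96 [344. 350.  57.  82.] [ 0.733 -0.264  0.013] [ 0.692 -0.403 -0.003] [ 0.763 -0.186  0.036]
scene scoop 0
[... 2515 characters left out ...]
time': 1.1, 'qpos': array([ 1.1231158 ,  0.32100523, -0.07008079,  1.45050708,  0.02261251,
        1.37080011, -0.05689172]), 'joint_vel': array([-0.00103526, -0.00058561,  0.00161306, -0.0007688 , -0.0009118 ,
        0.00134635,  0.0012551 ]), 'joint_torque': array([-1.53374029e-03, -4.93400788e+01, -3.81954415e-01, -3.14572620e+01,
        1.34129912e-02,  1.43494777e-03, -7.62973343e-06]), 'position': array([ 0.28957325, -0.5819522 ,  0.23134142]), 'tcp_rot': array([ 9.73461708e-01,  2.28849952e-01, -2.26203102e-05,  4.04953465e-05]), 'ft_force': array([ 0.25298391, -0.04699566, -0.30920821]), 'torque': array([-0.00785712,  0.00568369,  0.04525332]), 'width': 0.08553695056528111} 0.0187
```

View images.

View pics/scene0.png

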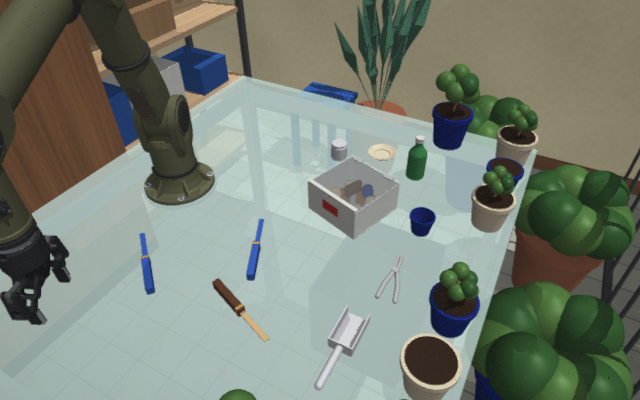

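View pics/top0.png

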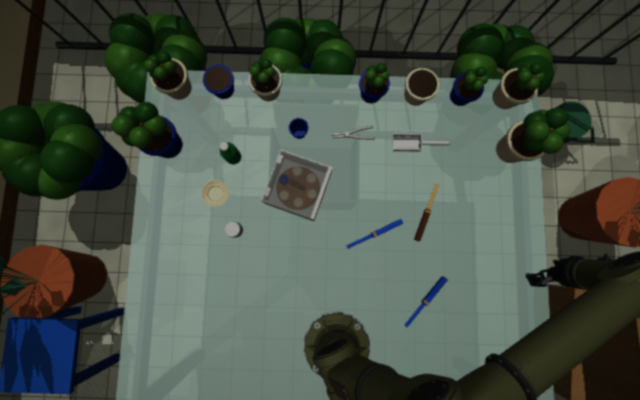

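```bash
python3 - <<'E'
import cv2
a=cv2.imread("pics/scene0.png")
cv2.imwrite("pics/cropA.png",cv2.resize(a[140:345,120:400],None,fx=2.8,fy=2.8,interpolation=cv2.INTER_CUBIC))
E
```

```text
(no output)
```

View pics/cropA.png

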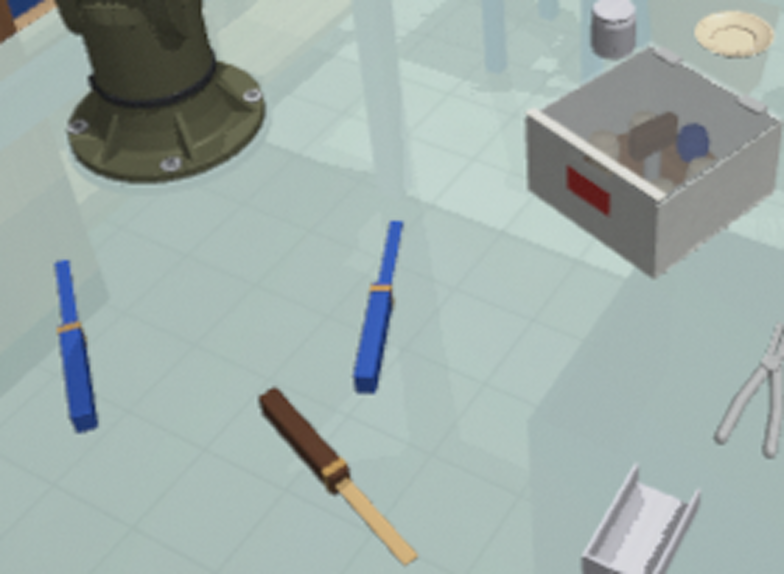

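```bash
cat > loc.py <<'E'
from h import *
def pts(c,m):
    vv,uu=np.nonzero(m&(c["z_map"]>0)); return world(c,uu,vv),uu,vv
def loc():
  for n in("scene","top"):
    c=ctrl.capture(n)
    vv,uu=np.mgrid[0:400,0:640]; w=world(c,uu,vv); ok=c["z_map"]>0
    # caddy
    m=ok&(abs(w[...,2]-0.106)<0.008)&(w[...,0]>.4)&(w[...,0]<.73)&(w[...,1]>0)&(w[...,1]<.33)
    r=cv2.minAreaRect(w[m][:,:2].astype(np.float32)*1000); print(n,"caddy",r, np.round(cv2.boxPoints(r)))
    # pick
    m=ok&(w[...,2]>0.005)&(w[...,2]<.045)&(w[...,0]>.36)&(w[...,0]<.6)&(w[...,1]>-.37)&(w[...,1]<-.26)
    P=w[m]; col=c["color"][m].astype(int)
    r=cv2.minAreaRect(P[:,:2].astype(np.float32)*1000); print(n,"pick",r,np.round(cv2.boxPoints(r)))
    h=P[:,2]>0.018; r=cv2.minAreaRect(P[h][:,:2].astype(np.float32)*1000); print(n,"handle",r,np.round(cv2.boxPoints(r)))
    print("blade z",np.median(P[~h][:,2]), "handle z",np.median(P[h][:,2]))
    d=P[:,:2]-P[:,:2].mean(0); u,s,v=np.linalg.svd(d,full_matrices=False); print("axis",v[0], np.degrees(np.arctan2(v[0,1],v[0,0])),P[:,:2].mean(0))
    # cobalt jar
    b=ok&(c["color"][...,2].astype(int)-c["color"][...,0]>25)&(w[...,0]>.42)&(w[...,0]<.7)&(w[...,1]>.02)&(w[...,1]<.3)
    v_,u_=np.nonzero(b); print("blue px",len(u_),u_.mean(),v_.mean())
    o=np.array(c["position"]); q=world(c,u_,v_,np.ones(len(u_))); dr=q-o; t=(0.06-o[2])/dr[:,2]; pp=o+dr*t[:,None]; print("blue on z.06",pp.mean(0),pp.min(0),pp.max(0))
if __name__=="__main__": loc()
E
python3 loc.py
python3 - <<'E'
import cv2
a=cv2.imread("pics/top0.png"); a=cv2.resize(a[140:230,250:345],None,fx=6,fy=6,interpolation=cv2.INTER_CUBIC); cv2.imwrite("pics/c1.png",a)
a=cv2.imread("pics/scene0.png"); a=cv2.resize(a[145:245,295:410],None,fx=6,fy=6,interpolation=cv2.INTER_CUBIC); cv2.imwrite("pics/c2.png",a)
E
```

```text
scene caddy ((549.7181396484375, 152.40553283691406), (198.3647918701172, 195.89117431640625), 72.67255401611328) [[427.  87.]
 [614.  29.]
 [673. 218.]
 [486. 276.]]
scene pick ((483.27142333984375, -315.559326171875), (98.68946075439453, 224.7294921875), 88.69850158691406) [[ 370. -362.]
 [ 594. -367.]
 [ 597. -269.]
 [ 372. -264.]]
scene handle ((473.3714599609375, -315.92034912109375), (22.18465232849121, 210.46348571777344), 70.81698608398438) [[ 370. -292.]
 [ 569. -361.]
 [ 576. -340.]
 [ 378. -271.]]
blade z 0.014996777211845669 handle z 0.02591254107937302
axis [ 0.94613475 -0.32377312] -18.891261115409577 [ 0.46835371 -0.3161495 ]
blue px 110 367.03636363636366 190.27272727272728
blue on z.06 [0.58238756 0.18542158 0.06      ] [0.56331366 0.15684864 0.06      ] [0.60178547 0.21411347 0.06      ]
top caddy ((552.120849609375, 153.25146484375), (190.1907196044922, 190.71942138671875), 72.02281188964844) [[432.  92.]
 [613.  33.]
 [672. 214.]
 [491. 273.]]
top pick ((476.23211669921875, -316.5514221191406), (229.94081115722656, 99.44347381591797), 1.162316918373108) [[ 360. -269.]
 [ 362. -369.]
 [ 592. -364.]
 [ 590. -265.]]
top handle ((474.09747314453125, -314.3913879394531), (21.77022933959961, 211.72694396972656), 69.91681671142578) [[ 371. -288.]
 [ 570. -361.]
 [ 577. -341.]
 [ 378. -268.]]
blade z 0.011414073224908616 handle z 0.025054298121035767
axis [-0.95440614  0.29851117] 162.6317974245972 [ 0.46733303 -0.31071553]
blue px 33 283.3030303030303 179.0909090909091
blue on z.06 [0.57305785 0.20159314 0.06      ] [0.5625074  0.19195897 0.06      ] [0.58421344 0.21002497 0.06      ]
```

View pics/c1.png

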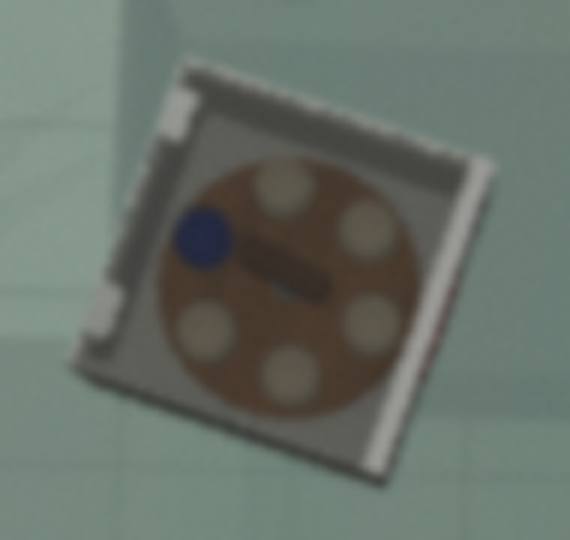

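View pics/c2.png

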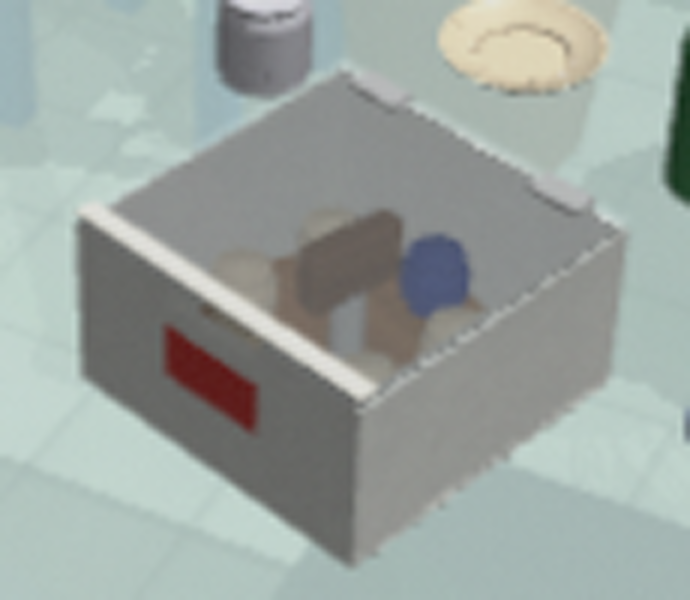

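```bash
cat > pk.py <<'E'
from h import *
for n in("scene","top"):
    c=ctrl.capture(n)
    ds=[d for d in ctrl.trace(c,"pick")]
    for d in ds:
        m=d["pixels"]; vv,uu=np.nonzero(m&(c["z_map"]>0)); w=world(c,uu,vv); me=np.median(w,0)
        if abs(me[0]-.46)>.04 or abs(me[1]+.31)>.04: continue
        # project rays on plane z=.02
        o=np.array(c["position"]); q=world(c,uu,vv,np.ones(len(uu)))-o
        col=c["color"][vv,uu].astype(int)
        dark=col.sum(1)<0.62*np.percentile(col.sum(1),90)
        for nm,mm,z in(("dark",dark,.020),("light",~dark,.0145)):
            p=(o+q*((z-o[2])/q[:,2])[:,None])[mm]
            r=cv2.minAreaRect(p[:,:2].astype(np.float32)*1000); print(n,nm,mm.sum(),np.round(p.mean(0),4),r)
            l=cv2.fitLine(p[:,:2].astype(np.float32),cv2.DIST_HUBER,0,.01,.01).ravel(); print(np.degrees(np.arctan2(l[1],l[0])))
E
python3 pk.py
```

```text
scene dark 397 [ 0.4299 -0.3014  0.02  ] ((431.1338195800781, -301.52471923828125), (25.27353858947754, 132.36053466796875), 69.44574737548828)
-21.666094
scene light 308 [ 0.5144 -0.3314  0.0145] ((471.864013671875, -315.54180908203125), (28.436155319213867, 228.61056518554688), 69.03707885742188)
-19.22491
top dark 193 [ 0.428  -0.2964  0.02  ] ((430.3226318359375, -297.90594482421875), (22.34604835510254, 120.66765594482422), 69.76934814453125)
-19.751778
top light 121 [ 0.5149 -0.3275  0.0145] ((481.0611267089844, -315.9355163574219), (24.314411163330078, 213.03587341308594), 66.13238525390625)
-24.662066
```

```bash
cat >> h.py <<'E'
def down(psi): # deg
    return R.from_euler('z',psi,degrees=True)*R.from_euler('x',180,degrees=True)
def rows(p1,r1,n,g,p0=None,r0=None,ease=False):
    s=ctrl.sense()
    p0=np.array(s["position"]) if p0 is None else np.array(p0); r0=R.from_quat(s["tcp_rot"]) if r0 is None else r0
    rv=(r0.inv()*r1).as_rotvec(); P=p0.copy(); Q=r0; out=[]
    for i in range(1,n+1):
        pt=p0+(np.array(p1)-p0)*i/n; rt=r0*R.from_rotvec(rv*i/n)
        d=np.round(Q.inv().apply(pt-P)*100,2); w=np.round((Q.inv()*rt).as_rotvec(),3)
        out.append([float(x) for x in d]+[float(x) for x in w]+[g])
        P=P+Q.apply(d/100); Q=Q*R.from_rotvec(w)
    for r in out: print(str(r)+",")
    print("n",n,"max step mm",10*max(np.linalg.norm(r[:3]) for r in out),"rot",max(np.linalg.norm(r[3:6]) for r in out))
def st():
    s=ctrl.sense(); r=R.from_quat(s["tcp_rot"]).as_matrix()
    print("t",round(s["time"],2),"p",np.round(s["position"],4),"psi",np.degrees(np.arctan2(r[1,0],r[0,0])),"z",np.round(r[:,2],3),"F",np.round(s["ft_force"],2),"T",np.round(s["torque"],2),"w",round(s["width"],4),"q",np.round(s["qpos"],3))
E
python3 -c "
from h import *
rows([.448,-.306,.10],down(-20.2),12,1.0)"
```

```text
[2.21, -1.47, 1.09, 0.0, -0.0, 0.068, 1.0],
[2.1, -1.62, 1.1, 0.0, -0.0, 0.068, 1.0],
[1.98, -1.75, 1.09, 0.0, -0.0, 0.068, 1.0],
[1.87, -1.89, 1.1, 0.0, -0.0, 0.067, 1.0],
[1.73, -2.01, 1.09, 0.0, -0.0, 0.068, 1.0],
[1.59, -2.12, 1.1, 0.0, -0.0, 0.068, 1.0],
[1.45, -2.22, 1.09, 0.0, -0.0, 0.068, 1.0],
[1.28, -2.32, 1.09, 0.0, -0.0, 0.068, 1.0],
[1.13, -2.4, 1.1, 0.0, -0.0, 0.068, 1.0],
[0.97, -2.47, 1.09, 0.0, -0.0, 0.068, 1.0],
[0.79, -2.53, 1.1, 0.0, -0.0, 0.068, 1.0],
[0.62, -2.58, 1.09, 0.0, -0.0, 0.067, 1.0],
n 12 max step mm 28.77325146729163 rot 0.068
```

Request:
play_rows:
  plan:
    - [[2.21, -1.47, 1.09, 0, 0, 0.068, 1], [2.1, -1.62, 1.1, 0, 0, 0.068, 1], [1.98, -1.75, 1.09, 0, 0, 0.068, 1], [1.87, -1.89, 1.1, 0, 0, 0.067, 1], [1.73, -2.01, 1.09, 0, 0, 0.068, 1], [1.59, -2.12, 1.1, 0, 0, 0.068, 1], [1.45, -2.22, 1.09, 0, 0, 0.068, 1], [1.28, -2.32, 1.09, 0, 0, 0.068, 1]]

```text
time: 2.07
position: [0.3957, -0.3969, 0.1436]
tcp_rot: [0.999, -0.042, 0.0, 0.0]
ft_force: [1.1, -0.5, -0.1]
width: 0.0853
```

Request:
play_rows:
  plan:
    - [[1.13, -2.4, 1.1, 0, 0, 0.068, 1], [0.97, -2.47, 1.09, 0, 0, 0.068, 1], [0.79, -2.53, 1.1, 0, 0, 0.068, 1], [0.62, -2.58, 1.09, 0, 0, 0.067, 1], [0, 0, 0, 0, 0, 0, 1], [0, 0, 0, 0, 0, 0, 1]]

```text
time: 2.57
position: [0.4486, -0.304, 0.0995]
tcp_rot: [0.985, -0.173, -0.001, -0.0]
ft_force: [-0.2, -0.3, 0.6]
width: 0.0854
```

```bash
python3 -c "
from h import *
st(); c=ctrl.capture('scene'); save(c,'s1.png'); a=cv2.imread('pics/s1.png'); cv2.imwrite('pics/s1c.png',cv2.resize(a[200:380,140:340],None,fx=3,fy=3))
rows([.448,-.306,.003],down(-20.2),6,1.0)"
```

```text
t 2.57 p [ 0.4486 -0.304   0.0995] psi -19.919392921721776 z [-0.001  0.001 -1.   ] F [-0.17 -0.26  0.63] T [-0.08 -0.02 -0.01] w 0.0854 q [ 0.713  0.207 -0.184  1.871  0.043  1.069 -1.406]
[-0.0, 0.0, 1.62, 0.0, 0.0, 0.0, 1.0],
[-0.0, 0.0, 1.62, 0.0, 0.0, 0.001, 1.0],
[-0.0, 0.0, 1.61, 0.0, 0.0, 0.0, 1.0],
[-0.0, 0.0, 1.62, 0.0, 0.0, 0.0, 1.0],
[-0.0, 0.0, 1.62, 0.0, 0.0, 0.001, 1.0],
[-0.0, 0.0, 1.62, 0.001, 0.0, 0.0, 1.0],
n 6 max step mm 16.200000000000003 rot 0.001
```

View pics/s1c.png

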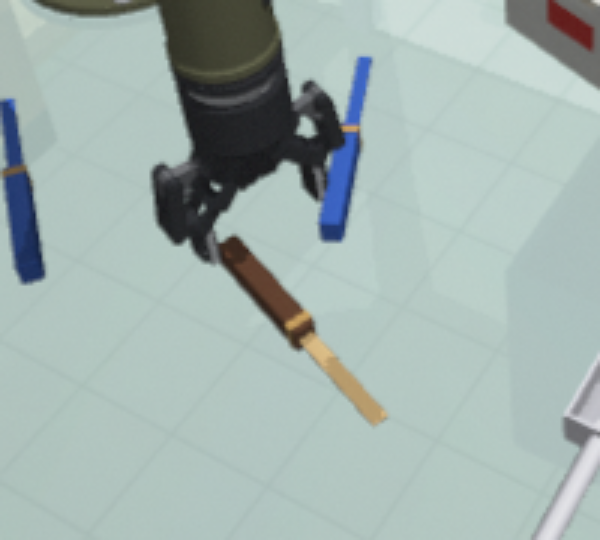

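Request:
play_rows:
  plan:
    - [[0, 0, 2.4, 0, 0, 0, 1], [0, 0, 2.4, 0, 0, 0, 1], [0, 0, 2.4, 0, 0, 0, 1], [0, 0, 1.5, 0, 0, 0, 1], [0, 0, 0.9, 0, 0, 0, 1], [0, 0, 0, 0, 0, 0, 0.5], [0, 0, 0, 0, 0, 0, 0], [0, 0, 0, 0, 0, 0, 0]]

```text
time: 3.28
position: [0.4488, -0.3072, 0.0054]
tcp_rot: [0.984, -0.176, 0.001, 0.001]
ft_force: [0.0, -1.4, 0.4]
width: 0.0517
```

Request:
play_rows:
  plan:
    - [[0, 0, 0, 0, 0, 0, 0], [0, 0, 0, 0, 0, 0, 0], [0, 0, 0, 0, 0, 0, 0], [0, 0, 0, 0, 0, 0, 0], [0, 0, 0, 0, 0, 0, 0], [0, 0, 0, 0, 0, 0, 0]]

```text
time: 3.78
position: [0.449, -0.3066, 0.0053]
tcp_rot: [0.985, -0.175, 0.001, 0.001]
ft_force: [-0.1, -0.5, 6.5]
width: 0.0189
```

Request:
play_rows:
  plan:
    - [[0, 0, -1, 0, 0, 0, 0], [0, 0, -2, 0, 0, 0, 0], [0, 0, -3, 0, 0, 0, 0], [0, 0, -3, 0, 0, 0, 0], [0, 0, -2, 0, 0, 0, 0], [0, 0, 0, 0, 0, 0, 0], [0, 0, 0, 0, 0, 0, 0]]

```text
time: 4.37
position: [0.4486, -0.3063, 0.1154]
tcp_rot: [0.985, -0.175, 0.001, 0.001]
ft_force: [-0.5, -0.8, -2.0]
width: 0.0186
```

```bash
python3 -c "
from h import *
st(); c=ctrl.capture('scene'); save(c,'s2.png'); a=cv2.imread('pics/s2.png'); cv2.imwrite('pics/s2c.png',cv2.resize(a[180:360,140:340],None,fx=3,fy=3))
c=ctrl.capture('top'); save(c,'t2.png'); a=cv2.imread('pics/t2.png'); cv2.imwrite('pics/t2c.png',cv2.resize(a[150:270,370:490],None,fx=5,fy=5))
"
```

```text
t 4.37 p [ 0.4486 -0.3063  0.1154] psi -20.171726736533437 z [ 0.002 -0.002 -1.   ] F [-0.45 -0.79 -2.04] T [ 0.   -0.   -0.01] w 0.0186 q [ 0.716  0.19  -0.184  1.856  0.039  1.096 -1.405]
```

View pics/s2c.png

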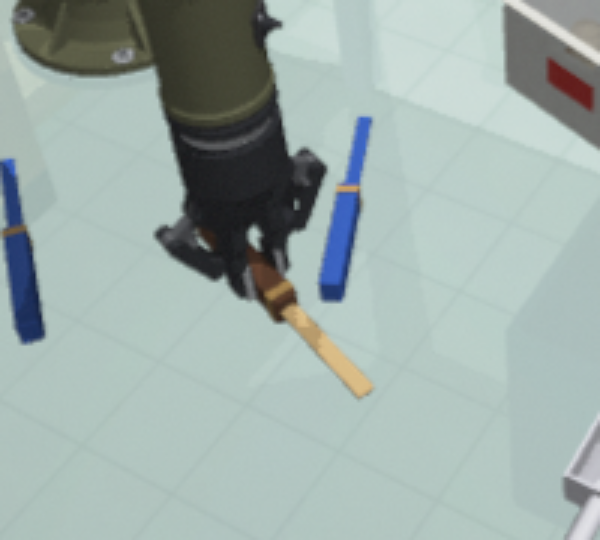

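View pics/t2c.png

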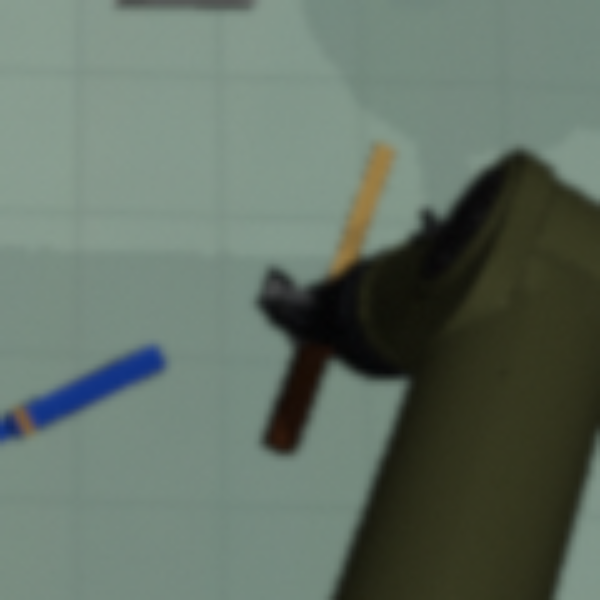

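```bash
cat > tip.py <<'E'
from h import *
def tip(show=True):
    s=ctrl.sense(); r=R.from_quat(s["tcp_rot"]); P=np.array(s["position"])
    for n in("scene","top"):
        c=ctrl.capture(n); vv,uu=np.mgrid[0:400,0:640]; w=world(c,uu,vv)
        L=r.inv().apply((w.reshape(-1,3)-P)).reshape(w.shape)
        hsv=cv2.cvtColor(c["color"],cv2.COLOR_RGB2HSV); col=c["color"].astype(int)
        m=(c["z_map"]>0)&(L[...,0]>.045)&(L[...,0]<.17)&(abs(L[...,1])<.03)&(L[...,2]>-.06)&(L[...,2]<.05)&(col[...,0]-col[...,2]>35)
        m=cv2.morphologyEx(m.astype(np.uint8),cv2.MORPH_OPEN,np.ones((2,2)))>0
        Q=L[m]
        if len(Q)<10: print(n,"few",len(Q)); continue
        a=np.polyfit(Q[:,0],Q[:,2],1); b=np.polyfit(Q[:,0],Q[:,1],1)
        print(n,len(Q),"x range",np.percentile(Q[:,0],[1,50,99]).round(4),"z at 0,.14 (tool z, + is lower)",np.polyval(a,[0,.09,.14]).round(4),"y",np.polyval(b,[0,.09,.14]).round(4))
if __name__=="__main__": st(); tip()
E
python3 tip.py
```

```text
t 4.47 p [ 0.447  -0.3054  0.1129] psi -20.176572265041287 z [-0.002  0.001 -1.   ] F [ 0.06  0.4  -1.33] T [-0.02 -0.01  0.05] w 0.0189 q [ 0.716  0.193 -0.183  1.858  0.039  1.096 -1.405]
scene 214 x range [0.0481 0.0958 0.1387] z at 0,.14 (tool z, + is lower) [ 0.0904 -0.0016 -0.0528] y [-0.0345 -0.0025  0.0152]
top 94 x range [0.0182 0.1053 0.1679] z at 0,.14 (tool z, + is lower) [-0.1278  0.0011  0.0727] y [-0.0316  0.0056  0.0263]
```

```bash
cat > tip.py <<'E'
from h import *
def tip():
    s=ctrl.sense(); r=R.from_quat(s["tcp_rot"]); P=np.array(s["position"])
    for n in("scene","top"):
        c=ctrl.capture(n); vv,uu=np.mgrid[0:400,0:640]; w=world(c,uu,vv)
        L=r.inv().apply((w.reshape(-1,3)-P)).reshape(w.shape)
        col=c["color"].astype(int)
        m=(c["z_map"]>0)&(L[...,0]>.045)&(L[...,0]<.17)&(abs(L[...,1])<.04)&(L[...,2]>-.05)&(L[...,2]<.04)&(col[...,0]-col[...,2]>35)
        Q=L[m]
        if len(Q)<10: print(n,"few",len(Q)); continue
        for lo in np.arange(.045,.165,.015):
            k=(Q[:,0]>=lo)&(Q[:,0]<lo+.015)
            if k.sum()>2: print(n,round(lo+.0075,4),k.sum(),"y",np.median(Q[k,1]).round(4),"z",np.median(Q[k,2]).round(4))
        print("x max",np.percentile(Q[:,0],[95,99,100]).round(4))
if __name__=="__main__": st(); tip()
E
python3 tip.py
```

```text
t 4.57 p [ 0.4468 -0.3053  0.1124] psi -20.178788402474062 z [-0.003  0.002 -1.   ] F [ 0.97 -0.77 -0.73] T [ 0.05 -0.02 -0.04] w 0.0184 q [ 0.716  0.193 -0.183  1.859  0.039  1.096 -1.405]
scene 0.0525 31 y -0.0004 z -0.0099
scene 0.0675 34 y -0.0 z -0.01
scene 0.0825 31 y 0.002 z -0.0098
scene 0.0975 34 y 0.0002 z -0.01
scene 0.1125 36 y 0.0003 z -0.01
scene 0.1275 39 y 0.0007 z -0.0102
scene 0.1425 11 y 0.001 z -0.0105
x max [0.1349 0.1386 0.1391]
top 0.0525 9 y -0.0033 z -0.0107
top 0.0675 17 y -0.0005 z -0.0103
top 0.0825 14 y -0.0013 z -0.0097
top 0.0975 18 y -0.0006 z -0.0086
top 0.1125 16 y -0.0009 z -0.0079
top 0.1275 18 y -0.0014 z -0.0099
top 0.1425 4 y -0.0011 z -0.0088
x max [0.1345 0.1388 0.1394]
```

```bash
python3 -c "
from h import *
rows([.470,-.099,.115],down(72.2),16,0)"
```

```text
[-0.31, -1.26, -0.01, -0.0, 0.0, -0.101, 0],
[-0.18, -1.29, -0.02, -0.0, 0.0, -0.101, 0],
[-0.06, -1.29, -0.01, -0.0, 0.0, -0.1, 0],
[0.08, -1.3, -0.01, -0.001, 0.0, -0.101, 0],
[0.21, -1.28, -0.02, 0.0, 0.0, -0.101, 0],
[0.34, -1.25, -0.01, -0.0, 0.001, -0.101, 0],
[0.46, -1.22, -0.02, -0.0, -0.0, -0.1, 0],
[0.58, -1.16, -0.01, -0.0, -0.0, -0.101, 0],
[0.69, -1.1, -0.01, -0.0, -0.0, -0.101, 0],
[0.8, -1.02, -0.02, -0.001, -0.0, -0.101, 0],
[0.9, -0.93, -0.01, 0.0, -0.0, -0.1, 0],
[0.99, -0.84, -0.02, 0.0, 0.0, -0.101, 0],
[1.07, -0.74, -0.01, -0.0, 0.0, -0.101, 0],
[1.14, -0.63, -0.02, -0.0, 0.0, -0.101, 0],
[1.19, -0.5, -0.02, -0.0, 0.0, -0.101, 0],
[1.24, -0.39, -0.01, -0.001, 0.0, -0.1, 0],
n 16 max step mm 13.03993865016243 rot 0.1010049503737317
```

Request:
play_rows:
  plan:
    - [[-0.31, -1.26, -0.01, 0, 0, -0.101, 0], [-0.18, -1.29, -0.02, 0, 0, -0.101, 0], [-0.06, -1.29, -0.01, 0, 0, -0.1, 0], [0.08, -1.3, -0.01, 0, 0, -0.101, 0], [0.21, -1.28, -0.02, 0, 0, -0.101, 0], [0.34, -1.25, -0.01, 0, 0, -0.101, 0], [0.46, -1.22, -0.02, 0, 0, -0.1, 0], [0.58, -1.16, -0.01, 0, 0, -0.101, 0]]

```text
time: 5.33
position: [0.4591, -0.2019, 0.1144]
tcp_rot: [0.974, 0.227, -0.001, -0.0]
ft_force: [0.0, 0.5, -1.6]
width: 0.0185
```

Request:
play_rows:
  plan:
    - [[0.69, -1.1, -0.01, 0, 0, -0.101, 0], [0.8, -1.02, -0.02, 0, 0, -0.101, 0], [0.9, -0.93, -0.01, 0, 0, -0.1, 0], [0.99, -0.84, -0.02, 0, 0, -0.101, 0], [1.07, -0.74, -0.01, 0, 0, -0.101, 0], [1.14, -0.63, -0.02, 0, 0, -0.101, 0], [1.19, -0.5, -0.02, 0, 0, -0.101, 0], [1.24, -0.39, -0.01, 0, 0, -0.1, 0]]

```text
time: 6.0
position: [0.4704, -0.0988, 0.1156]
tcp_rot: [0.807, 0.591, -0.0, -0.001]
ft_force: [0.7, 0.2, -1.0]
width: 0.019
```

Request:
play_rows:
  plan:
    - [[0, 0, 0, 0, 0, 0, 0], [0, 0, 0, 0, 0, 0, 0], [0, 0, 0, 0, 0, 0, 0]]

```text
time: 6.25
position: [0.4705, -0.1004, 0.116]
tcp_rot: [0.809, 0.588, -0.0, -0.0]
ft_force: [-0.4, -0.4, -0.9]
width: 0.0187
```

```bash
python3 tip.py; python3 -c "
from h import *
st();st()
s=ctrl.capture('scene');save(s,'s3.png')
for n in('scene','top'):
    c=ctrl.capture(n); vv,uu=np.mgrid[0:400,0:640]; w=world(c,uu,vv)
    m=(c['z_map']>0)&(abs(w[...,2]-0.106)<0.008)&(w[...,0]>.4)&(w[...,0]<.73)&(w[...,1]>.01)&(w[...,1]<.33)
    # white stripe
    col=c['color'].astype(int).min(-1); 
    for th in (150,180,200):
        q=w[m&(col>th)]
        if len(q)>20: r=cv2.minAreaRect(q[:,:2].astype(np.float32)*1000); print(n,th,len(q),np.round(cv2.boxPoints(r)).tolist(),q.mean(0).round(4))
    print('z top',np.median(w[m][:,2]))
"
```

```text
t 6.25 p [ 0.4705 -0.1004  0.116 ] psi 72.00675592823363 z [-0.001 -0.    -1.   ] F [-0.37 -0.43 -0.94] T [-0.06  0.03  0.  ] w 0.0187 q [ 0.598  0.08  -0.458  1.985  0.04   1.086 -0.191]
scene 0.0525 10 y 0.0049 z -0.011
scene 0.0675 19 y -0.0001 z -0.0104
scene 0.0825 22 y 0.0009 z -0.0104
scene 0.0975 20 y 0.0002 z -0.0096
scene 0.1125 22 y 0.0006 z -0.0094
scene 0.1275 20 y 0.0005 z -0.0098
scene 0.1425 5 y 0.0036 z -0.01
scene 0.1725 13 y 0.0024 z 0.0391
x max [0.1672 0.1689 0.1694]
top 0.0525 20 y 0.0006 z -0.0097
top 0.0675 19 y 0.0015 z -0.0088
top 0.0825 17 y 0.0015 z -0.0102
top 0.0975 18 y 0.0021 z -0.009
top 0.1125 20 y 0.0009 z -0.0095
top 0.1275 18 y 0.0014 z -0.0095
x max [0.1318 0.1356 0.1377]
t 6.35 p [ 0.4705 -0.1006  0.1161] psi 72.00698923034201 z [-0.001 -0.    -1.   ] F [-0.08  0.73 -0.96] T [ 0.01 -0.02  0.01] w 0.0187 q [ 0.598  0.08  -0.458  1.985  0.04   1.086 -0.191]
t 6.35 p [ 0.4705 -0.1006  0.1161] psi 72.00698923034201 z [-0.001 -0.    -1.   ] F [-0.08  0.73 -0.96] T [ 0.01 -0.02  0.01] w 0.0187 q [ 0.598  0.08  -0.458  1.985  0.04   1.086 -0.191]
scene 150 621 [[427.0, 91.0], [613.0, 30.0], [673.0, 214.0], [488.0, 275.0]] [0.5386 0.1361 0.107 ]
scene 180 350 [[427.0, 91.0], [611.0, 31.0], [672.0, 214.0], [488.0, 275.0]] [0.5345 0.1338 0.108 ]
scene 200 175 [[428.0, 92.0], [612.0, 34.0], [668.0, 209.0], [484.0, 268.0]] [0.5239 0.0766 0.1083]
z top 0.10688515399141829
top 150 84 [[437.0, 72.0], [611.0, 38.0], [645.0, 216.0], [471.0, 250.0]] [0.5419 0.0839 0.1081]
z top 0.1060316893797808
```

View pics/s3.png

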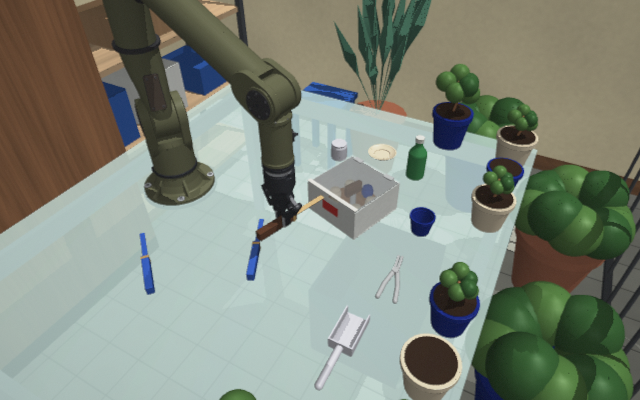

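Request:
play_rows:
  plan:
    - [[0, 0, 1, 0, 0, 0, 0], [0, 0, 1, 0, 0, 0, 0], [0, 0, 1, 0, 0, 0, 0], [0, 0, 0, 0, 0, 0, 0], [0, 0, 0, 0, 0, 0, 0]]

```text
time: 6.92
position: [0.4698, -0.0993, 0.085]
tcp_rot: [0.808, 0.589, -0.001, -0.001]
ft_force: [-0.9, -0.0, -0.5]
width: 0.0184
```

```bash
python3 tip.py; python3 -c "
from h import *
c=ctrl.capture('scene');save(c,'s4.png'); a=cv2.imread('pics/s4.png'); cv2.imwrite('pics/s4c.png',cv2.resize(a[140:260,230:410],None,fx=4,fy=4,interpolation=cv2.INTER_CUBIC))"
```

```text
t 6.92 p [ 0.4698 -0.0993  0.085 ] psi 72.19032219335303 z [-0.003  0.001 -1.   ] F [-0.91 -0.01 -0.51] T [-0.01  0.02 -0.05] w 0.0184 q [ 0.592  0.119 -0.459  2.016  0.061  1.023 -0.208]
scene 0.0525 6 y 0.0055 z -0.0089
scene 0.0675 17 y 0.0035 z -0.0103
scene 0.0825 21 y 0.0005 z -0.0099
scene 0.0975 18 y 0.0018 z -0.0102
scene 0.1125 22 y -0.0006 z -0.0097
scene 0.1275 22 y 0.0016 z -0.0101
scene 0.1425 4 y 0.0009 z -0.0089
scene 0.1575 6 y 0.0151 z 0.0177
scene 0.1725 114 y 0.0014 z 0.0225
x max [0.1692 0.1698 0.1699]
top 0.0525 18 y 0.0011 z -0.0093
top 0.0675 18 y 0.0023 z -0.0102
top 0.0825 18 y 0.0024 z -0.0088
top 0.0975 18 y 0.002 z -0.01
top 0.1125 19 y 0.0013 z -0.0105
top 0.1275 17 y 0.0018 z -0.0097
x max [0.1312 0.1359 0.1371]
```

View pics/s4c.png

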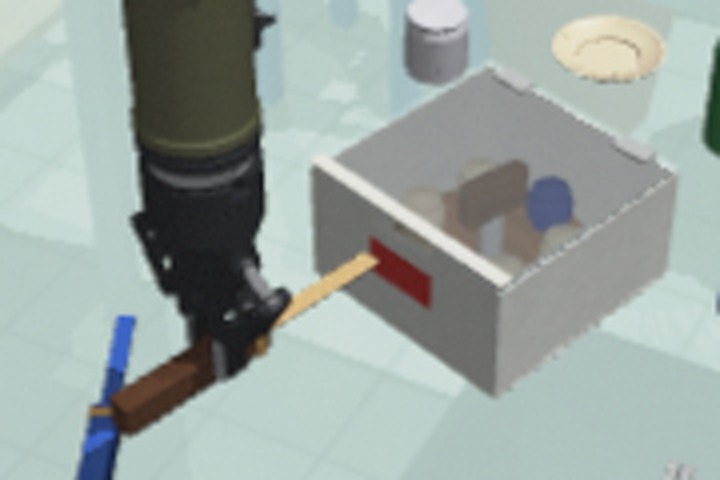

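Request:
play_rows:
  plan:
    - [[0.7, 0, -0.1, 0, 0, 0, 0], [0.8, 0, 0, 0, 0, 0, 0], [0.8, 0, 0, 0, 0, 0, 0], [0.8, 0, 0, 0, 0, 0, 0], [0.7, 0, 0, 0, 0, 0, 0], [0.5, 0, 0, 0, 0, 0, 0], [0, 0, 0, 0, 0, 0, 0]]

```text
time: 7.65
position: [0.4844, -0.0568, 0.0874]
tcp_rot: [0.807, 0.59, 0.0, -0.0]
ft_force: [-0.6, 0.2, -0.8]
width: 0.0185
```

```bash
python3 -c "
from h import *
st()
c=ctrl.capture('scene');save(c,'s5.png'); a=cv2.imread('pics/s5.png'); cv2.imwrite('pics/s5c.png',cv2.resize(a[140:260,230:410],None,fx=4,fy=4,interpolation=cv2.INTER_CUBIC))"
```

```text
t 7.65 p [ 0.4844 -0.0568  0.0874] psi 72.31568974814786 z [ 0.     0.001 -1.   ] F [-0.64  0.19 -0.78] T [ 0.02  0.01 -0.02] w 0.0185 q [ 0.534  0.133 -0.497  1.998  0.073  1.027 -0.306]
```

View pics/s5c.png

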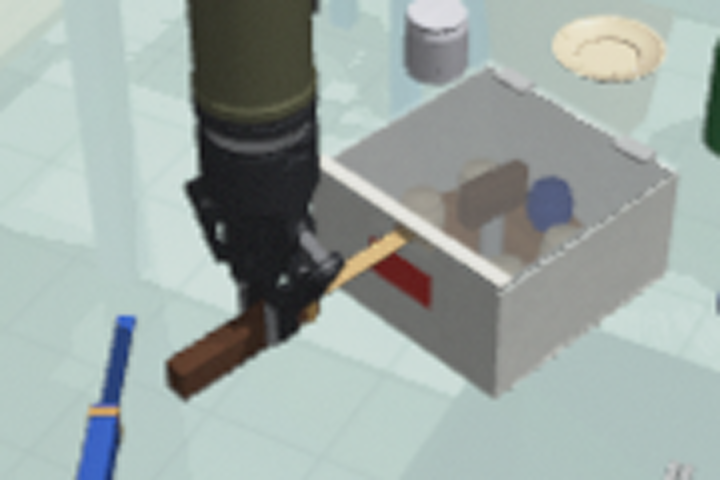

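Request:
play_rows:
  plan:
    - [[0.8, 0, 0, 0, 0, 0, 0], [0.8, 0, 0, 0, 0, 0, 0], [0.8, 0, 0, 0, 0, 0, 0], [0.6, 0, 0, 0, 0, 0, 0], [0.2, 0, 0, 0, 0, 0, 0], [0, 0, 0, 0, 0, 0, 0]]

```text
time: 8.2
position: [0.494, -0.0272, 0.0873]
tcp_rot: [0.808, 0.59, 0.0, -0.0]
ft_force: [0.5, 0.9, 0.0]
width: 0.0193
```

```bash
python3 -c "
from h import *
st()
c=ctrl.capture('scene');save(c,'s6.png'); a=cv2.imread('pics/s6.png'); cv2.imwrite('pics/s6c.png',cv2.resize(a[140:260,230:410],None,fx=4,fy=4,interpolation=cv2.INTER_CUBIC))"
```

```text
t 8.2 p [ 0.494  -0.0272  0.0873] psi 72.27283072359596 z [ 0.  0. -1.] F [0.54 0.93 0.03] T [0.02 0.01 0.  ] w 0.0193 q [ 0.491  0.151 -0.52   1.981  0.087  1.03  -0.379]
```

View pics/s6c.png

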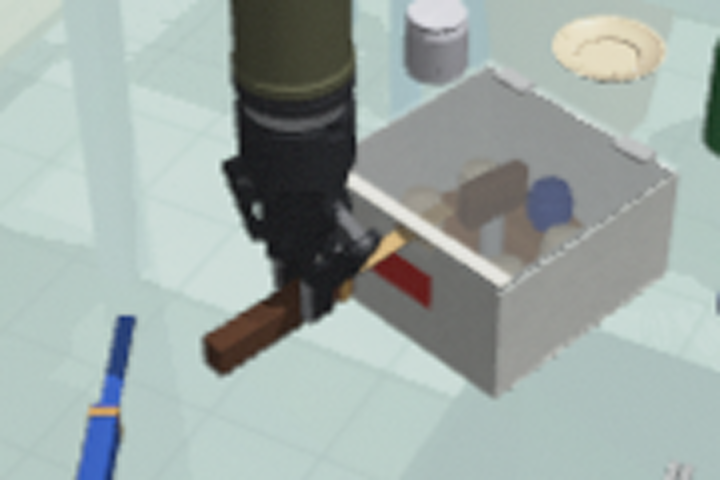

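Request:
play_rows:
  plan:
    - [[0, 0, -0.3, 0, 0, 0, 0], [0, 0, -0.4, 0, 0, 0, 0], [0, 0, -0.6, 0, 0, 0, 0], [0.1, 0, -0.7, 0, 0, 0, 0], [0.1, 0, -0.7, 0, 0, 0, 0], [0.1, 0, -0.7, 0, 0, 0, 0], [0, 0, 0, 0, 0, 0, 0]]

```text
time: 8.83
position: [0.4956, -0.0253, 0.1231]
tcp_rot: [0.808, 0.589, 0.001, 0.001]
ft_force: [-0.6, -0.2, -2.1]
width: 0.0184
```

```bash
python3 -c "
from h import *
st()
c=ctrl.capture('scene');save(c,'s7.png'); a=cv2.imread('pics/s7.png'); cv2.imwrite('pics/s7c.png',cv2.resize(a[120:260,230:410],None,fx=4,fy=4,interpolation=cv2.INTER_CUBIC))"
```

```text
t 8.83 p [ 0.4956 -0.0253  0.1231] psi 72.19177672105913 z [ 0.002 -0.001 -1.   ] F [-0.57 -0.21 -2.14] T [-0.24  0.17  0.05] w 0.0184 q [ 0.497  0.108 -0.524  1.945  0.062  1.102 -0.363]
```

View pics/s7c.png

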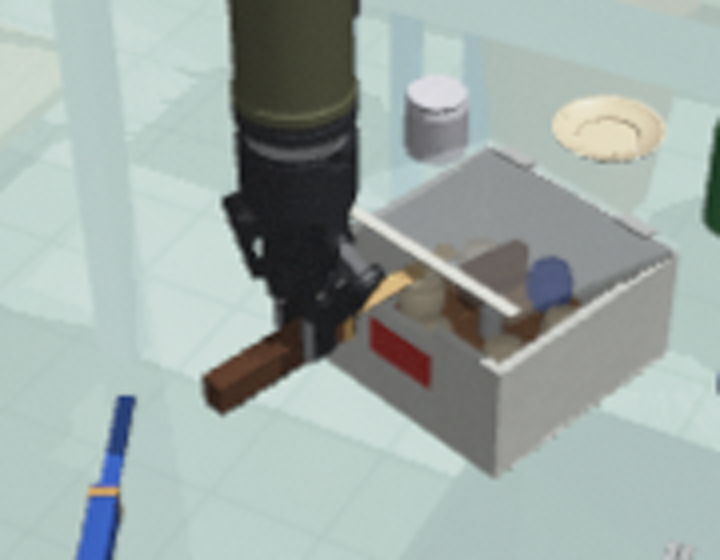

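Request:
play_rows:
  plan:
    - [[0.2, 0, -0.98, 0, 0, 0, 0], [0.3, 0, -0.96, 0, 0, 0, 0], [0.37, 0, -0.94, 0, 0, 0, 0], [0.44, 0, -0.91, 0, 0, 0, 0], [0, 0, 0, 0, 0, 0, 0], [0, 0, 0, 0, 0, 0, 0]]

```text
time: 9.38
position: [0.4999, -0.0121, 0.1604]
tcp_rot: [0.808, 0.589, 0.001, 0.001]
ft_force: [-0.4, 0.2, -1.0]
width: 0.0189
```

```bash
python3 tip.py; python3 -c "
from h import *
st()
c=ctrl.capture('scene');save(c,'s8.png'); a=cv2.imread('pics/s8.png'); cv2.imwrite('pics/s8c.png',cv2.resize(a[120:260,230:410],None,fx=4,fy=4,interpolation=cv2.INTER_CUBIC))"
```

```text
t 9.38 p [ 0.4999 -0.0121  0.1604] psi 72.21768688240053 z [ 0.003  0.    -1.   ] F [-0.37  0.2  -1.05] T [ 0.05  0.02 -0.01] w 0.0189 q [ 0.487  0.077 -0.535  1.895  0.043  1.178 -0.373]
scene 0.0525 10 y 0.0049 z -0.0103
scene 0.0675 17 y 0.0031 z -0.0103
scene 0.0825 20 y 0.0013 z -0.0105
scene 0.0975 17 y -0.0003 z -0.0097
scene 0.1125 14 y 0.0006 z -0.0104
x max [0.1177 0.1213 0.1218]
top 0.0525 21 y 0.001 z -0.0085
top 0.0675 20 y 0.0007 z -0.0084
top 0.0825 19 y 0.0014 z -0.0092
top 0.0975 14 y 0.0028 z -0.0086
top 0.1425 8 y 0.0163 z -0.0138
top 0.1575 4 y 0.02 z -0.0137
x max [0.1493 0.1527 0.1542]
t 9.48 p [ 0.4991 -0.0126  0.1595] psi 72.17337598327 z [ 0.001  0.    -1.   ] F [-1.08 -0.59 -0.34] T [-0.01 -0.01  0.07] w 0.0189 q [ 0.488  0.078 -0.534  1.896  0.043  1.178 -0.373]
```

View pics/s8c.png

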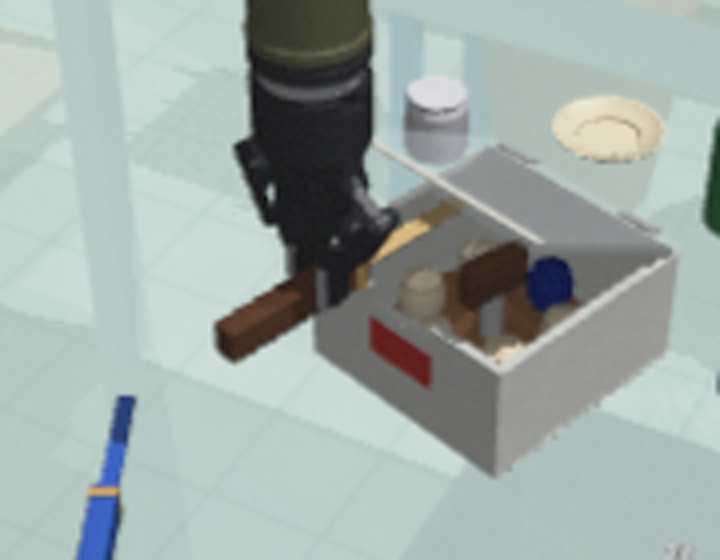

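Request:
play_rows:
  plan:
    - [[0.5, 0, -0.86, 0, 0, 0, 0], [0.56, 0, -0.83, 0, 0, 0, 0], [0.62, 0, -0.79, 0, 0, 0, 0], [0.68, 0, -0.75, 0, 0, 0, 0], [0.73, 0, -0.7, 0, 0, 0, 0], [0.77, 0, -0.64, 0, 0, 0, 0], [0.82, 0, -0.6, 0, 0, 0, 0], [0.85, 0, -0.53, 0, 0, 0, 0]]

```text
time: 10.2
position: [0.5161, 0.0407, 0.2172]
tcp_rot: [0.808, 0.589, 0.0, 0.0]
ft_force: [-0.9, -1.7, -1.5]
width: 0.0185
```

```bash
python3 tip.py; python3 -c "
from h import *
st()
c=ctrl.capture('scene');save(c,'s9.png'); a=cv2.imread('pics/s9.png'); cv2.imwrite('pics/s9c.png',cv2.resize(a[100:260,230:410],None,fx=4,fy=3.7,interpolation=cv2.INTER_CUBIC))"
```

```text
t 10.2 p [0.5161 0.0407 0.2172] psi 72.17837060690141 z [ 0.001 -0.    -1.   ] F [-0.91 -1.72 -1.52] T [-0.38  0.17  0.06] w 0.0185 q [ 0.427  0.078 -0.581  1.779  0.045  1.297 -0.475]
scene 0.0525 9 y 0.0052 z -0.0103
scene 0.0675 17 y 0.0028 z -0.0107
scene 0.0825 17 y 0.0006 z -0.0103
scene 0.0975 16 y -0.0003 z -0.0091
scene 0.1125 15 y 0.0018 z -0.0098
scene 0.1275 9 y -0.0018 z -0.0099
x max [0.1295 0.1351 0.1384]
top 0.0525 23 y 0.0007 z -0.0098
top 0.0675 21 y 0.0018 z -0.0111
top 0.0825 23 y 0.001 z -0.0107
top 0.0975 23 y 0.0008 z -0.011
top 0.1125 22 y 0.0017 z -0.0095
x max [0.1171 0.1208 0.1394]
t 10.3 p [0.5169 0.0425 0.2176] psi 72.33706076720271 z [ 0.003  0.002 -1.   ] F [-0.36  0.73 -1.2 ] T [ 0.01 -0.    0.01] w 0.0187 q [ 0.426  0.078 -0.582  1.778  0.043  1.295 -0.475]
```

View pics/s9c.png

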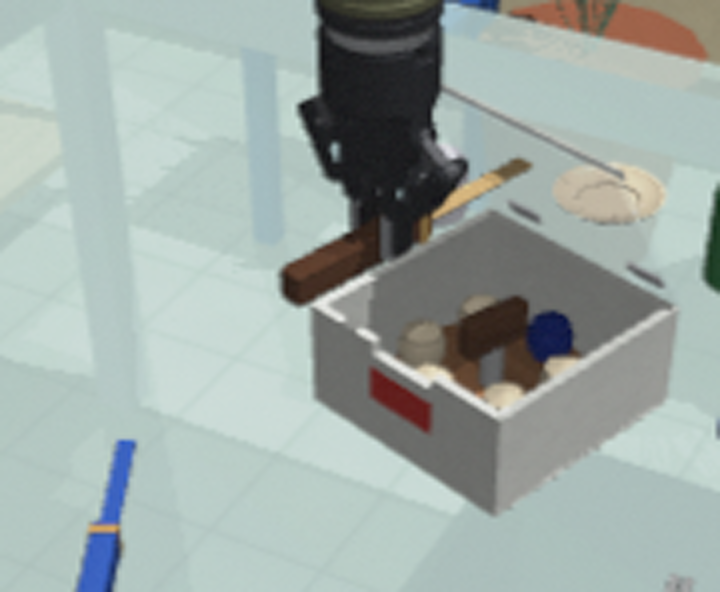

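Request:
play_rows:
  plan:
    - [[0.9, 0, -0.47, 0, 0, 0, 0], [0.92, 0, -0.4, 0, 0, 0, 0], [0.95, 0, -0.34, 0, 0, 0, 0], [0.98, 0, -0.28, 0, 0, 0, 0], [0.98, 0, -0.2, 0, 0, 0, 0], [1, 0, -0.14, 0, 0, 0, 0], [1, 0, -0.06, 0, 0, 0, 0], [1, 0, 0, 0, 0, 0, 0]]

```text
time: 11.02
position: [0.5397, 0.1147, 0.2353]
tcp_rot: [0.808, 0.589, 0.0, 0.0]
ft_force: [-0.6, -1.6, -0.3]
width: 0.0189
```

Request:
play_rows:
  plan:
    - [[0.9, 0, 0, 0, 0, 0, 0], [0.8, 0, 0.05, 0, 0, 0, 0], [0.4, 0, 0, 0, 0, 0, 0], [0, 0, 0, 0, 0, 0, 0]]

```text
time: 11.35
position: [0.5455, 0.1351, 0.2342]
tcp_rot: [0.807, 0.59, -0.0, -0.001]
ft_force: [-0.1, -0.0, -1.9]
width: 0.0186
```

```bash
python3 -c "
from h import *
st()
c=ctrl.capture('scene');save(c,'s10.png'); a=cv2.imread('pics/s10.png'); cv2.imwrite('pics/s10c.png',cv2.resize(a[80:260,230:430],None,fx=3.3,fy=3.3,interpolation=cv2.INTER_CUBIC))
c=ctrl.capture('top');save(c,'t10.png'); a=cv2.imread('pics/t10.png'); cv2.imwrite('pics/t10c.png',cv2.resize(a[110:240,230:360],None,fx=4.5,fy=4.5,interpolation=cv2.INTER_CUBIC))"
```

```text
t 11.35 p [0.5455 0.1351 0.2342] psi 72.29882997040373 z [-0.001  0.001 -1.   ] F [-0.13 -0.01 -1.91] T [ 0.04 -0.02 -0.02] w 0.0186 q [ 0.291  0.183 -0.651  1.651  0.112  1.347 -0.686]
```

View pics/s10c.png

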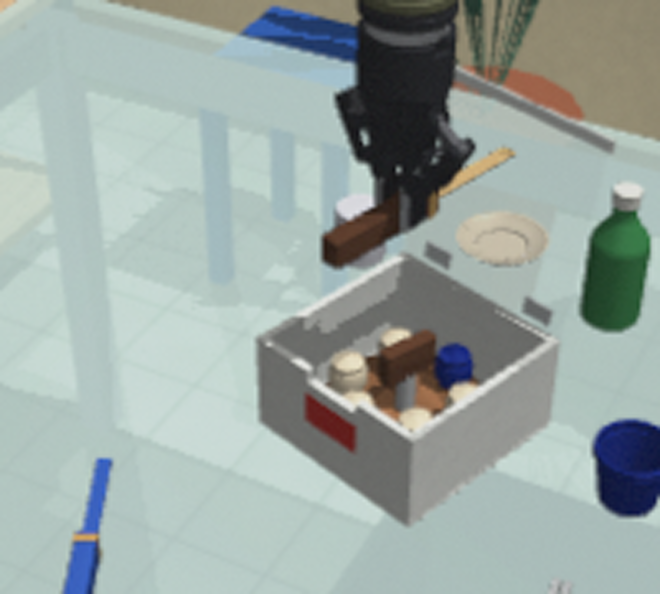

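View pics/t10c.png

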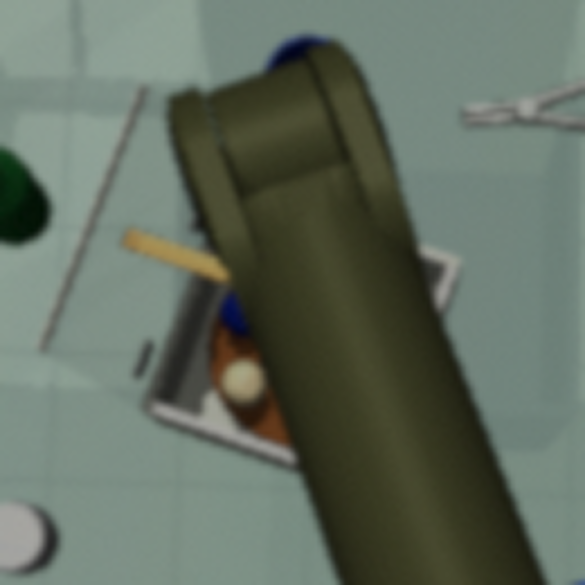

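Request:
play_rows:
  plan:
    - [[-1, 0, 0, 0, 0, 0, 0], [-2, 0, 0, 0, 0, 0, 0], [-3, 0, 0, 0, 0, 0, 0], [-3, 0, 0, 0, 0, 0, 0], [-3, 0, 0, 0, 0, 0, 0], [-3, -0.5, 0, 0, 0, 0, 0], [-3, 0.5, 0, 0, 0, 0, 0], [-3, 1, 0, 0, 0, 0, 0]]

```text
time: 12.12
position: [0.4892, -0.0715, 0.2351]
tcp_rot: [0.808, 0.589, -0.0, 0.001]
ft_force: [0.9, -0.0, -0.3]
width: 0.0186
```

```bash
python3 -c "
from h import *
st(); rows([.55,-.2,.05],down(72.2),8,0)"
```

```text
t 12.12 p [ 0.4892 -0.0715  0.2351] psi 72.1383096563389 z [ 0.    -0.001 -1.   ] F [ 0.9  -0.02 -0.29] T [-0.02 -0.06  0.04] w 0.0186 q [ 0.565  0.005 -0.473  1.806  0.004  1.33  -0.22 ]
[-1.29, 1.21, 2.32, 0.0, 0.0, -0.0, 0],
[-1.3, 1.22, 2.31, 0.0, 0.0, -0.0, 0],
[-1.29, 1.21, 2.32, 0.0, 0.0, -0.0, 0],
[-1.29, 1.22, 2.32, 0.0, 0.0, -0.001, 0],
[-1.3, 1.21, 2.31, 0.0, 0.001, 0.0, 0],
[-1.3, 1.22, 2.32, 0.001, -0.0, 0.0, 0],
[-1.29, 1.21, 2.31, -0.0, -0.0, 0.0, 0],
[-1.3, 1.22, 2.32, -0.0, -0.0, -0.0, 0],
n 8 max step mm 29.25884481656786 rot 0.001
```

Request:
play_rows:
  plan:
    - [[-1.3, 1.21, 2.3, 0, 0, 0, 0], [-1.3, 1.22, 2.3, 0, 0, 0, 0], [-1.3, 1.21, 2.3, 0, 0, 0, 0], [-1.3, 1.22, 2.3, 0, 0, 0, 0], [-1.3, 1.21, 2.3, 0, 0, 0, 0], [-1.3, 1.22, 2.3, 0, 0, 0, 0], [-1.3, 1.21, 2.3, 0, 0, 0, 0], [-1.3, 1.22, 2.3, 0, 0, 0, 0]]

```text
time: 12.78
position: [0.5511, -0.2004, 0.0498]
tcp_rot: [0.809, 0.588, -0.0, 0.0]
ft_force: [-0.1, -0.6, -0.7]
width: 0.0189
```

Request:
play_rows:
  plan:
    - [[0, 0, 1.5, 0, 0, 0, 0], [0, 0, 1.2, 0, 0, 0, 0], [0, 0, 0.8, 0, 0, 0, 0], [0, 0, 0.5, 0, 0, 0, 0], [0, 0, 0.3, 0, 0, 0, 0], [0, 0, 0, 0, 0, 0, 0], [0, 0, 0, 0, 0, 0, 0]]

```text
time: 13.37
position: [0.5523, -0.1981, 0.0085]
tcp_rot: [0.808, 0.589, 0.0, 0.001]
ft_force: [-0.1, -0.1, -0.9]
width: 0.0185
```

```bash
python3 -c "
from h import *
st()
c=ctrl.capture('scene'); save(c,'s11.png')
st()"
```

```text
t 13.37 p [ 0.5523 -0.1981  0.0085] psi 72.21818341299378 z [ 0.001 -0.001 -1.   ] F [-0.11 -0.11 -0.89] T [-0.   -0.05 -0.04] w 0.0185 q [ 0.607  0.422 -0.366  1.822  0.184  0.93  -0.151]
t 13.42 p [ 0.5524 -0.1983  0.0086] psi 72.21199554274867 z [ 0.002 -0.001 -1.   ] F [ 0.19  0.43 -0.49] T [ 0.   -0.03  0.01] w 0.019 q [ 0.607  0.421 -0.366  1.822  0.184  0.93  -0.151]
```

View pics/s11.png

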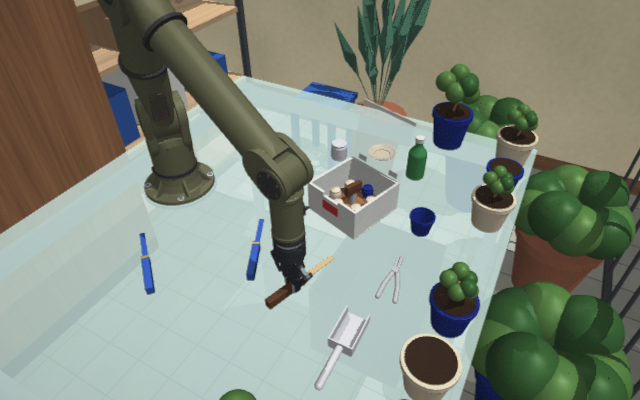

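Request:
play_rows:
  plan:
    - [[0, 0, 0.2, 0, 0, 0, 0], [0, 0, 0.15, 0, 0, 0, 0], [0, 0, 0, 0, 0, 0, 0], [0, 0, 0, 0, 0, 0, 0.3], [0, 0, 0, 0, 0, 0, 0.6], [0, 0, 0, 0, 0, 0, 1], [0, 0, 0, 0, 0, 0, 1], [0, 0, 0, 0, 0, 0, 1]]

```text
time: 14.08
position: [0.5516, -0.1983, 0.004]
tcp_rot: [0.808, 0.589, -0.0, -0.0]
ft_force: [0.6, -0.1, 0.5]
width: 0.0732
```

Request:
play_rows:
  plan:
    - [[0, 0, 0, 0, 0, 0, 1], [0, 0, -1, 0, 0, 0, 1], [0, 0, -2, 0, 0, 0, 1], [0, 0, -3, 0, 0, 0, 1], [0, 0, -3, 0, 0, 0, 1], [0, 0, -3, 0, 0, 0, 1], [0, 0, -3, 0, 0, 0, 1], [0, 0, -3, 0, 0, 0, 1]]

```text
time: 14.75
position: [0.5516, -0.1981, 0.1865]
tcp_rot: [0.808, 0.589, 0.0, 0.0]
ft_force: [0.6, -0.6, -0.5]
width: 0.0852
```

```bash
python3 -c "
from h import *
st()
c=ctrl.capture('scene'); save(c,'s12.png')
c=ctrl.capture('top'); save(c,'t12.png')
a=cv2.imread('pics/t12.png'); cv2.imwrite('pics/t12c.png',cv2.resize(a[110:270,230:450],None,fx=3.5,fy=3.5,interpolation=cv2.INTER_CUBIC))"
```

```text
t 14.75 p [ 0.5516 -0.1981  0.1865] psi 72.19868651717438 z [ 0.001 -0.    -1.   ] F [ 0.57 -0.58 -0.48] T [-0.03 -0.03 -0.03] w 0.0852 q [ 0.643  0.235 -0.397  1.665  0.095  1.259 -0.085]
```

View pics/s12.png

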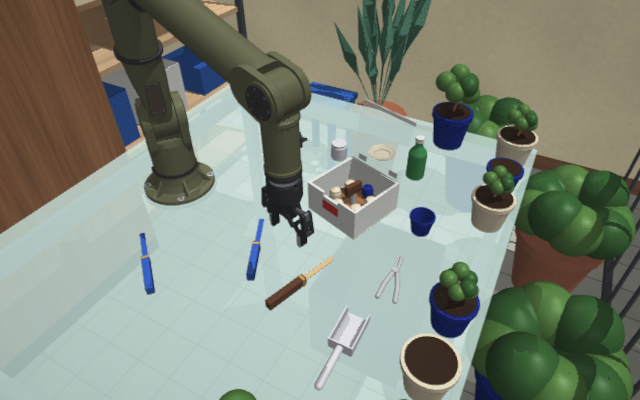

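View pics/t12c.png

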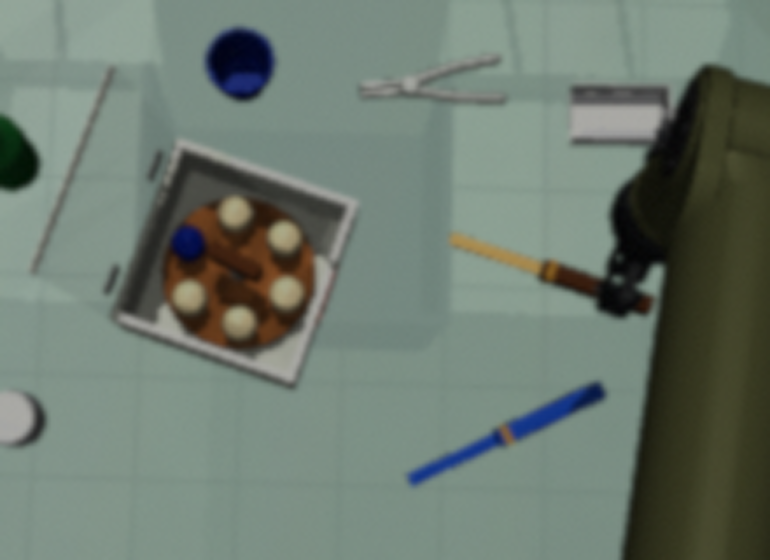

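```bash
cat > jar.py <<'E'
from h import *
def proj(c,m,z):
    v,u=np.nonzero(m); o=np.array(c["position"]); q=world(c,u,v,np.ones(len(u)))-o
    return (o+q*((z-o[2])/q[:,2])[:,None])[:,:2]
def jar():
  for n in ("top","scene"):
    c=ctrl.capture(n); vv,uu=np.mgrid[0:400,0:640]; w=world(c,uu,vv); col=c["color"].astype(int)
    box=(np.hypot(w[...,0]-.551,w[...,1]-.153)<.085)
    blue=box&(col[...,2]-col[...,0]>30)
    k=blue&(w[...,2]>.052)
    if blue.sum()>5:
        for nm,m in(("all",blue),("hi",k)):
            if m.sum()<5: continue
            p=proj(c,m,.06); r=cv2.minAreaRect(p.astype(np.float32)*1000)
            ctr=np.array([(p[:,0].min()+p[:,0].max())/2,(p[:,1].min()+p[:,1].max())/2])
            d=p.mean(0)-[.551,.153]; print(n,"jar",nm,m.sum(),p.mean(0).round(4),"mid",ctr.round(4),"depthxyz",np.median(w[m],0).round(4),"ang",np.degrees(np.arctan2(d[1],d[0])).round(1),"r",np.hypot(*d).round(4))
    kn=(np.hypot(w[...,0]-.551,w[...,1]-.153)<.04)&(w[...,2]>.085)&(w[...,2]<.105)
    if kn.sum()>5:
        p=w[kn][:,:2]; r=cv2.minAreaRect(p.astype(np.float32)*1000); l=cv2.fitLine(p.astype(np.float32),cv2.DIST_HUBER,0,.01,.01).ravel()
        print(n,"knob",kn.sum(),p.mean(0).round(4),r,"ang",np.degrees(np.arctan2(l[1],l[0])).round(1))
    m=(c["z_map"]>0)&(abs(w[...,2]-.1)<.006)&(np.hypot(w[...,0]-.551,w[...,1]-.153)>.06)&(np.hypot(w[...,0]-.551,w[...,1]-.153)<.14)
    r=cv2.minAreaRect(w[m][:,:2].astype(np.float32)*1000); print(n,"rim",m.sum(),r,cv2.boxPoints(r).round(0).tolist())
if __name__=="__main__": st(); jar()
E
python3 jar.py
```

```text
t 14.85 p [ 0.5551 -0.1991  0.1911] psi 72.19223186336333 z [ 0.01  -0.004 -1.   ] F [ 1.03 -0.12  0.5 ] T [ 0.03 -0.03 -0.02] w 0.0853 q [ 0.643  0.232 -0.398  1.66   0.096  1.257 -0.085]
top jar all 60 [0.574  0.2021] mid [0.5734 0.2026] depthxyz [0.5741 0.2027 0.0567] ang 64.9 r 0.0542
top jar hi 48 [0.5754 0.2039] mid [0.5752 0.2045] depthxyz [0.5768 0.2033 0.0578] ang 64.4 r 0.0564
top knob 80 [0.5515 0.1524] ((551.7715454101562, 152.2399444580078), (53.93434524536133, 16.482954025268555), 64.77079010009766) ang 64.4
top rim 526 ((552.5665283203125, 154.0699462890625), (191.95504760742188, 190.48080444335938), 72.05520629882812) [[432.0, 92.0], [614.0, 33.0], [673.0, 216.0], [492.0, 275.0]]
scene jar all 113 [0.5816 0.1866] mid [0.5819 0.1855] depthxyz [0.5782 0.1957 0.0527] ang 47.7 r 0.0455
scene jar hi 59 [0.5767 0.1969] mid [0.5768 0.1953] depthxyz [0.5757 0.1998 0.0579] ang 59.6 r 0.0509
scene knob 112 [0.5515 0.1479] ((551.753662109375, 151.1002197265625), (58.69428253173828, 20.249387741088867), 62.01832962036133) ang 63.1
scene rim 755 ((550.2361450195312, 153.1291046142578), (198.448486328125, 195.78956604003906), 72.75601959228516) [[427.0, 87.0], [614.0, 29.0], [673.0, 219.0], [486.0, 277.0]]
```

```bash
python3 -c "
from h import *
s=ctrl.sense(); p0=np.array([.552,-.199,.188]); p0=np.array(s['position']); Q=R.from_quat(s['tcp_rot']); P=p0; n=16
for i in range(1,n+1):
    t=p0+(np.array([.552,.153,.18])-p0)*i/n
    d=np.round(Q.inv().apply(t-P)*100,2); w=np.array([0,0,-.11]); print([float(x) for x in d]+[0,0,-.11,1],','); P=P+Q.apply(d/100); Q=Q*R.from_rotvec(w)
"
```

```text
[2.09, -0.67, 0.03, 0, 0, -0.11, 1] ,
[2.15, -0.44, 0.04, 0, 0, -0.11, 1] ,
[2.19, -0.2, 0.03, 0, 0, -0.11, 1] ,
[2.2, 0.04, 0.03, 0, 0, -0.11, 1] ,
[2.18, 0.28, 0.04, 0, 0, -0.11, 1] ,
[2.13, 0.51, 0.03, 0, 0, -0.11, 1] ,
[2.07, 0.75, 0.03, 0, 0, -0.11, 1] ,
[1.97, 0.98, 0.04, 0, 0, -0.11, 1] ,
[1.85, 1.18, 0.03, 0, 0, -0.11, 1] ,
[1.71, 1.38, 0.03, 0, 0, -0.11, 1] ,
[1.55, 1.55, 0.04, 0, 0, -0.11, 1] ,
[1.36, 1.72, 0.03, 0, 0, -0.11, 1] ,
[1.18, 1.86, 0.03, 0, 0, -0.11, 1] ,
[0.96, 1.97, 0.04, 0, 0, -0.11, 1] ,
[0.73, 2.07, 0.03, 0, 0, -0.11, 1] ,
[0.51, 2.14, 0.03, 0, 0, -0.11, 1] ,
```

Request:
play_rows:
  plan:
    - [[2.09, -0.67, 0.03, 0, 0, -0.11, 1], [2.15, -0.44, 0.04, 0, 0, -0.11, 1], [2.19, -0.2, 0.03, 0, 0, -0.11, 1], [2.2, 0.04, 0.03, 0, 0, -0.11, 1], [2.18, 0.28, 0.04, 0, 0, -0.11, 1], [2.13, 0.51, 0.03, 0, 0, -0.11, 1], [2.07, 0.75, 0.03, 0, 0, -0.11, 1], [1.97, 0.98, 0.04, 0, 0, -0.11, 1]]

```text
time: 15.62
position: [0.5503, -0.0215, 0.1799]
tcp_rot: [0.478, 0.878, -0.001, -0.001]
ft_force: [0.1, 0.7, -0.6]
width: 0.0851
```

Request:
play_rows:
  plan:
    - [[1.85, 1.18, 0.03, 0, 0, -0.11, 1], [1.71, 1.38, 0.03, 0, 0, -0.11, 1], [1.55, 1.55, 0.04, 0, 0, -0.11, 1], [1.36, 1.72, 0.03, 0, 0, -0.11, 1], [1.18, 1.86, 0.03, 0, 0, -0.11, 1], [0.96, 1.97, 0.04, 0, 0, -0.11, 1], [0.73, 2.07, 0.03, 0, 0, -0.11, 1], [0.51, 2.14, 0.03, 0, 0, -0.11, 1]]

```text
time: 16.28
position: [0.5503, 0.1538, 0.1774]
tcp_rot: [0.058, 0.998, -0.0, -0.001]
ft_force: [0.6, -0.5, 0.9]
width: 0.0858
```

```bash
python3 -c "
from h import *
st(); rows([.552,.153,.18],down(244.4),11,1)"
```

```text
t 16.28 p [0.5503 0.1538 0.1774] psi 173.339694126144 z [-0.003 -0.001 -1.   ] F [ 0.58 -0.52  0.94] T [-0.04 -0.01 -0.03] w 0.0858 q [ 0.369  0.278 -0.801  1.698  0.209  1.256  0.976]
[-0.02, -0.01, -0.02, 0.0, -0.0, -0.113, 1],
[-0.01, -0.0, -0.03, 0.0, -0.0, -0.112, 1],
[-0.02, -0.01, -0.02, 0.0, -0.001, -0.113, 1],
[-0.01, -0.01, -0.03, 0.0, 0.0, -0.113, 1],
[-0.01, -0.01, -0.02, 0.0, -0.0, -0.113, 1],
[-0.01, -0.02, -0.02, 0.0, -0.0, -0.112, 1],
[-0.01, -0.01, -0.03, 0.001, -0.001, -0.113, 1],
[-0.01, -0.02, -0.02, -0.0, 0.0, -0.113, 1],
[-0.0, -0.02, -0.03, -0.0, -0.0, -0.113, 1],
[-0.01, -0.01, -0.02, -0.0, -0.0, -0.112, 1],
[-0.0, -0.02, -0.02, -0.0, -0.001, -0.113, 1],
n 11 max step mm 0.3605551275463989 rot 0.11300884921102418
```

Request:
play_rows:
  plan:
    - [[0, 0, 0, 0, 0, -0.113, 1], [0, 0, 0, 0, 0, -0.113, 1], [0, 0, 0, 0, 0, -0.113, 1], [0, 0, 0, 0, 0, -0.113, 1], [0, 0, 0, 0, 0, -0.113, 1], [0, 0, 0, 0, 0, -0.113, 1], [0, 0, 0, 0, 0, -0.113, 1], [0, 0, 0, 0, 0, -0.113, 1]]

```text
time: 16.95
position: [0.5504, 0.1528, 0.1773]
tcp_rot: [-0.384, 0.923, 0.0, -0.001]
ft_force: [0.4, -1.2, -0.1]
width: 0.0852
```

Request:
play_rows:
  plan:
    - [[0, 0, 0, 0, 0, -0.113, 1], [0, 0, 0, 0, 0, -0.113, 1], [0, 0, 0, 0, 0, -0.113, 1], [0, 0, 0, 0, 0, 0, 1], [0, 0, 0, 0, 0, 0, 1]]

```text
time: 17.37
position: [0.5507, 0.1529, 0.1777]
tcp_rot: [-0.53, 0.848, 0.001, -0.001]
ft_force: [0.8, -0.0, 0.3]
width: 0.0856
```

```bash
python3 -c "
from h import *
st(); rows([.552,.153,.066],down(244.4),6,1)
c=ctrl.capture('scene');save(c,'s13.png'); a=cv2.imread('pics/s13.png'); cv2.imwrite('pics/s13c.png',cv2.resize(a[80:260,250:450],None,fx=3.3,fy=3.3,interpolation=cv2.INTER_CUBIC))"
```

```text
t 17.37 p [0.5507 0.1529 0.1777] psi -115.93164338053518 z [-0.002 -0.    -1.   ] F [ 0.83 -0.04  0.29] T [ 0.02 -0.02 -0.03] w 0.0856 q [ 0.523  0.338 -1.003  1.694  0.296  1.276  2.147]
[-0.01, -0.02, 1.86, 0.0, -0.0, -0.001, 1],
[-0.02, -0.03, 1.86, 0.001, -0.0, -0.001, 1],
[-0.01, -0.02, 1.86, -0.0, -0.0, -0.001, 1],
[-0.01, -0.02, 1.87, 0.0, -0.001, -0.001, 1],
[-0.02, -0.02, 1.86, 0.001, 0.0, -0.001, 1],
[-0.01, -0.02, 1.86, -0.0, 0.0, -0.001, 1],
n 6 max step mm 18.70133685061044 rot 0.001414213562373095
```

View pics/s13c.png

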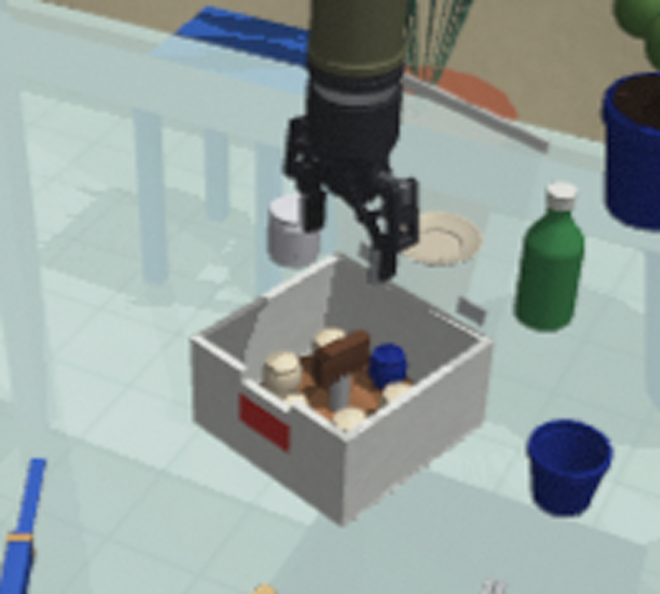

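Request:
play_rows:
  plan:
    - [[0, 0, 2.5, 0, 0, 0, 1], [0, 0, 2.5, 0, 0, 0, 1], [0, 0, 2.5, 0, 0, 0, 1], [0, 0, 2, 0, 0, 0, 1], [0, 0, 1.2, 0, 0, 0, 1], [0, 0, 0.4, 0, 0, 0, 1], [0, 0, 0, 0, 0, 0, 1]]

```text
time: 18.0
position: [0.5509, 0.1531, 0.0671]
tcp_rot: [-0.531, 0.847, 0.0, -0.001]
ft_force: [-0.2, 0.9, 0.5]
width: 0.0851
```

```bash
python3 -c "
from h import *
st()"
```

```text
t 18.0 p [0.5509 0.1531 0.0671] psi -115.79935508249218 z [-0.002 -0.    -1.   ] F [-0.15  0.91  0.55] T [ 0.02 -0.01 -0.02] w 0.0851 q [ 0.452  0.459 -0.933  1.805  0.412  1.089  2.064]
```

Request:
play_rows:
  plan:
    - [[0, 0, 0, 0, 0, 0, 0.4], [0, 0, 0, 0, 0, 0, 0], [0, 0, 0, 0, 0, 0, 0], [0, 0, 0, 0, 0, 0, 0], [0, 0, 0, 0, 0, 0, 0], [0, 0, 0, 0, 0, 0, 0], [0, 0, 0, 0, 0, 0, 0], [0, 0, 0, 0, 0, 0, 0]]

```text
time: 18.67
position: [0.5507, 0.1536, 0.0685]
tcp_rot: [-0.532, 0.847, 0.0, -0.001]
ft_force: [-2.7, 0.4, 4.9]
width: 0.0148
```

```bash
python3 -c "
from h import *
st()"
```

```text
t 18.67 p [0.5507 0.1536 0.0685] psi -115.75100590572178 z [-0.001 -0.    -1.   ] F [-2.7   0.43  4.89] T [ 0.02  0.74 -0.04] w 0.0148 q [ 0.453  0.457 -0.935  1.804  0.411  1.091  2.064]
```

Request:
play_rows:
  plan:
    - [[0, 0, -0.15, 0, 0, 0, 0], [0, 0, 0, 0, 0, 0.05, 0], [0, 0, 0, 0, 0, 0.1, 0], [0, 0, 0, 0, 0, 0.1, 0], [0, 0, 0, 0, 0, 0.1, 0], [0, 0, 0, 0, 0, 0.1, 0], [0, 0, 0, 0, 0, 0.1, 0], [0, 0, 0, 0, 0, 0.1, 0]]

```text
time: 19.33
position: [0.551, 0.1533, 0.0685]
tcp_rot: [-0.231, 0.973, 0.0, -0.0]
ft_force: [0.7, 1.6, -4.7]
width: 0.0151
```

```bash
python3 jar.py;  python3 -c "
from h import *
c=ctrl.capture('scene');save(c,'s14.png'); a=cv2.imread('pics/s14.png'); cv2.imwrite('pics/s14c.png',cv2.resize(a[80:260,250:450],None,fx=3.3,fy=3.3,interpolation=cv2.INTER_CUBIC))"
```

```text
t 19.33 p [0.551  0.1533 0.0685] psi -153.26054888705 z [-0.001  0.    -1.   ] F [ 0.7   1.65 -4.75] T [ 0.26 -0.27  0.08] w 0.0151 q [ 0.359  0.409 -0.807  1.807  0.333  1.068  1.468]
top rim 293 ((552.6421508789062, 154.60858154296875), (192.98130798339844, 190.2804412841797), 72.22281646728516) [[433.0, 92.0], [614.0, 34.0], [673.0, 217.0], [492.0, 276.0]]
scene jar all 75 [0.5529 0.239 ] mid [0.3942 0.4405] depthxyz [0.5989 0.1688 0.059 ] ang 88.7 r 0.086
scene jar hi 65 [0.5456 0.2519] mid [0.3942 0.4453] depthxyz [0.5998 0.1715 0.0594] ang 93.1 r 0.099
scene knob 92 [0.5544 0.1435] ((555.5735473632812, 144.4104461669922), (53.995033264160156, 30.31134605407715), 33.42021942138672) ang 25.2
scene rim 678 ((550.5154418945312, 153.93106079101562), (198.57870483398438, 197.43112182617188), 72.27198028564453) [[426.0, 89.0], [614.0, 29.0], [675.0, 218.0], [487.0, 279.0]]
```

View pics/s14c.png

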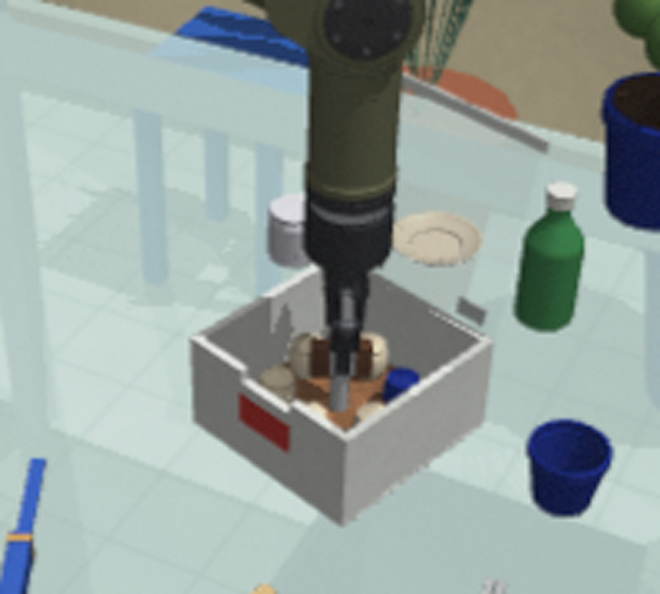

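Request:
play_rows:
  plan:
    - [[0, 0, 0, 0, 0, 0.1, 0], [0, 0, 0, 0, 0, 0.1, 0], [0, 0, 0, 0, 0, 0.1, 0], [0, 0, 0, 0, 0, 0.1, 0], [0, 0, 0, 0, 0, 0.1, 0], [0, 0, 0, 0, 0, 0.1, 0], [0, 0, 0, 0, 0, 0.1, 0], [0, 0, 0, 0, 0, 0.1, 0]]

```text
time: 20.15
position: [0.551, 0.1527, 0.0685]
tcp_rot: [0.164, 0.986, -0.0, -0.0]
ft_force: [1.4, 0.2, -6.8]
width: 0.0153
```

Request:
play_rows:
  plan:
    - [[0, 0, 0, 0, 0, 0.1, 0], [0, 0, 0, 0, 0, 0.1, 0], [0, 0, 0, 0, 0, 0.1, 0], [0, 0, 0, 0, 0, 0.1, 0], [0, 0, 0, 0, 0, 0.1, 0], [0, 0, 0, 0, 0, 0.1, 0], [0, 0, 0, 0, 0, 0.1, 0], [0, 0, 0, 0, 0, 0.1, 0]]

```text
time: 20.82
position: [0.5507, 0.1523, 0.0685]
tcp_rot: [0.536, 0.844, -0.001, -0.0]
ft_force: [0.1, 0.0, -5.3]
width: 0.0151
```

Request:
play_rows:
  plan:
    - [[0, 0, 0, 0, 0, 0.1, 0], [0, 0, 0, 0, 0, 0.1, 0], [0, 0, 0, 0, 0, 0.1, 0], [0, 0, 0, 0, 0, 0.1, 0], [0, 0, 0, 0, 0, 0.1, 0], [0, 0, 0, 0, 0, 0, 0], [0, 0, 0, 0, 0, 0, 0]]

```text
time: 21.4
position: [0.5504, 0.1523, 0.0685]
tcp_rot: [0.726, 0.688, -0.001, -0.0]
ft_force: [-1.8, -1.6, -4.9]
width: 0.0149
```

```bash
python3 jar.py;  python3 -c "
from h import *
c=ctrl.capture('scene');save(c,'s15.png'); a=cv2.imread('pics/s15.png'); cv2.imwrite('pics/s15c.png',cv2.resize(a[80:260,250:450],None,fx=3.3,fy=3.3,interpolation=cv2.INTER_CUBIC))
c=ctrl.capture('top');save(c,'t15.png'); a=cv2.imread('pics/t15.png'); cv2.imwrite('pics/t15c.png',cv2.resize(a[110:270,230:450],None,fx=3.5,fy=3.5,interpolation=cv2.INTER_CUBIC))"
```

```text
t 21.4 p [0.5504 0.1523 0.0685] psi 86.92424755902444 z [-0.002 -0.002 -1.   ] F [-1.8  -1.61 -4.86] T [-0.23  0.09 -0.05] w 0.0149 q [ 0.07   0.328 -0.45   1.817  0.164  1.037 -0.497]
top rim 277 ((553.288818359375, 156.6510009765625), (195.99618530273438, 191.63815307617188), 71.54953002929688) [[431.0, 94.0], [613.0, 33.0], [675.0, 219.0], [493.0, 280.0]]
scene jar all 23 [0.4287 0.3321] mid [0.382 0.405] depthxyz [0.5423 0.1028 0.0604] ang 124.3 r 0.2169
scene jar hi 21 [0.4162 0.3542] mid [0.3808 0.405 ] depthxyz [0.5421 0.1024 0.0604] ang 123.8 r 0.2422
scene knob 116 [0.5524 0.1418] ((551.5623168945312, 147.2798614501953), (41.98032760620117, 39.269466400146484), 41.72258377075195) ang 2.3
scene rim 591 ((550.0164184570312, 153.88941955566406), (199.68569946289062, 195.4317169189453), 72.23173522949219) [[426.0, 89.0], [613.0, 29.0], [674.0, 219.0], [487.0, 279.0]]
```

View pics/s15c.png

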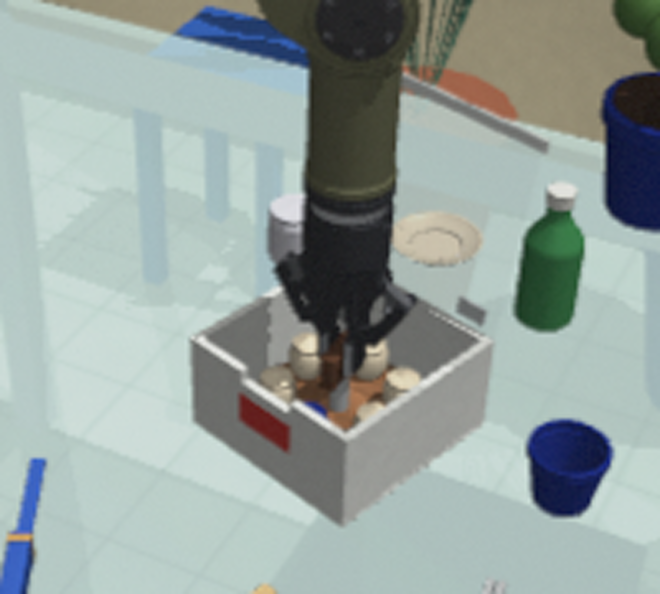

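View pics/t15c.png

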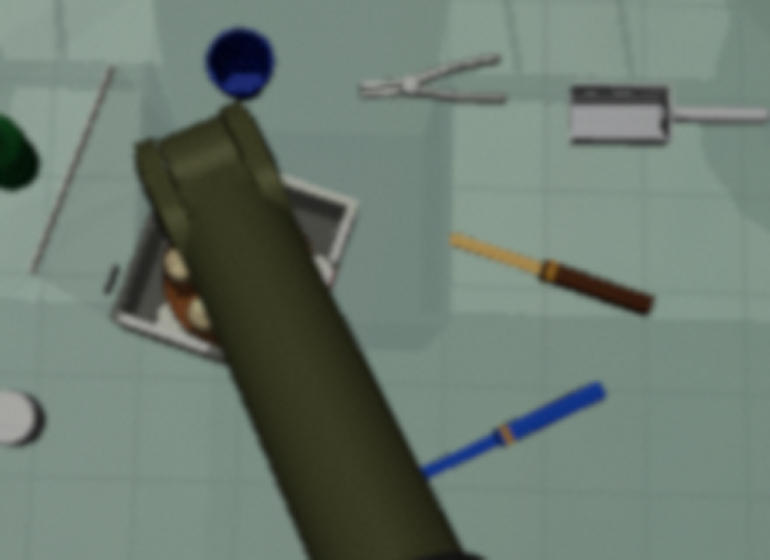

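Request:
play_rows:
  plan:
    - [[0, 0, 0.1, 0, 0, 0.1, 0], [0, 0, 0, 0, 0, 0.09, 0], [0, 0, 0, 0, 0, 0.05, 0], [0, 0, 0, 0, 0, 0.017, 0], [0, 0, 0, 0, 0, 0, 0], [0, 0, 0, 0, 0, 0, 0], [0, 0, 0, 0, 0, 0, 0]]

```text
time: 22.18
position: [0.5503, 0.1523, 0.0685]
tcp_rot: [0.809, 0.588, -0.002, -0.0]
ft_force: [-5.8, -2.9, -0.5]
width: 0.015
```

```bash
cat > fin.py <<'E'
from h import *
st()
c=ctrl.capture('scene');save(c,'s16.png'); a=cv2.imread('pics/s16.png'); cv2.imwrite('pics/s16c.png',cv2.resize(a[80:260,250:450],None,fx=3.3,fy=3.3,interpolation=cv2.INTER_CUBIC))
vv,uu=np.mgrid[0:400,0:640]; w=world(c,uu,vv); col=c['color'].astype(int)
box=(c['z_map']>0)&(np.hypot(w[...,0]-.551,w[...,1]-.153)<.08)
a=R.from_euler('z',72.2,degrees=True)
for nm,m in(('blue',box&(col[...,2]-col[...,0]>25)),('hi',box&(w[...,2]>.054)&(w[...,2]<.068)&(np.hypot(w[...,0]-.551,w[...,1]-.153)>.03))):
    L=a.inv().apply(w[m]-[.551,.1535,0])
    if nm=='blue': print(nm,m.sum(),np.median(L,0).round(4),L.min(0).round(4),L.max(0).round(4))
    else:
        # cream jar tops: cluster
        n,lab,stt,cen=cv2.connectedComponentsWithStats(m.astype(np.uint8))
        for i in range(1,n):
            if stt[i,4]>8:
                q=a.inv().apply(w[lab==i]-[.551,.1535,0]); md=(q.min(0)+q.max(0))/2; print('jar',stt[i,4],cen[i].round(0),q.mean(0).round(4),md.round(4),'ang',np.degrees(np.arctan2(md[1],md[0])).round(1))
c=ctrl.capture('top')
for l,nm in (('pick',0),('pliers',0),('scoop',0),('cobalt_pot',0),('saucer',0),('sprayer',0),('seed_tin',0)):
    d=ctrl.trace(c,l)
    for x in d[:2]:
        m=x['pixels']&(c['z_map']>0); v,u=np.nonzero(m); q=world(c,u,v); print(l,round(x['p'],2),np.median(q,0).round(3))
E
python3 fin.py
```

```text
t 22.18 p [0.5503 0.1523 0.0685] psi 72.02264365517152 z [-0.003 -0.002 -1.   ] F [-5.79 -2.9  -0.51] T [-0.62  0.9   0.  ] w 0.015 q [ 0.037  0.322 -0.411  1.818  0.148  1.035 -0.746]
blue 31 [-0.0526  0.0078  0.0596] [-0.0718 -0.0093  0.0225] [-0.0147  0.0302  0.4192]
jar 16 [344. 183.] [0.0185 0.0543 0.0577] [0.0205 0.0539 0.0586] ang 69.1
jar 48 [366. 186.] [ 0.0529 -0.003   0.0582] [ 0.0557 -0.0027  0.0586] ang -2.7
jar 50 [334. 191.] [-0.0316  0.0484  0.0582] [-0.0313  0.0495  0.0593] ang 122.3
jar 38 [370. 197.] [ 0.0245 -0.0468  0.0587] [ 0.0264 -0.0454  0.0603] ang -59.9
jar 19 [339. 201.] [-0.0544  0.0039  0.059 ] [-0.054   0.0028  0.06  ] ang 177.1
jar 41 [357. 206.] [-0.0327 -0.0467  0.0588] [-0.0302 -0.046   0.0584] ang -123.3
pick 0.87 [ 0.402 -0.143  0.023]
pick 0.69 [ 0.175 -0.314  0.021]
pliers 0.55 [ 0.759 -0.02   0.012]
scoop 0.83 [ 0.736 -0.257  0.007]
cobalt_pot 0.63 [0.577 0.267 0.223]
cobalt_pot 0.59 [0.776 0.159 0.03 ]
saucer 0.68 [0.524 0.456 0.01 ]
sprayer 0.56 [0.653 0.387 0.099]
seed_tin 0.67 [0.392 0.366 0.058]
```

View pics/s16c.png

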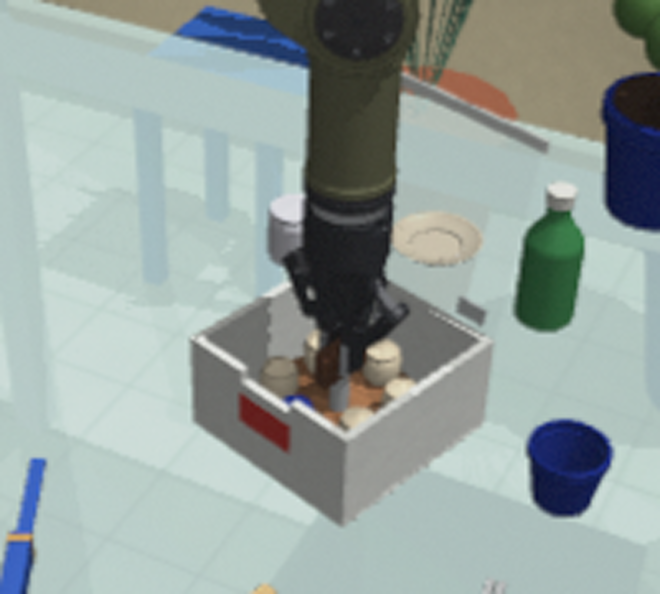

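```bash
python3 - <<'E'
from h import *
a=R.from_euler('z',72.2,degrees=True)
for n in('scene','top'):
    c=ctrl.capture(n); vv,uu=np.mgrid[0:400,0:640]; w=world(c,uu,vv)
    L=a.inv().apply((w-[.551,.1535,0]).reshape(-1,3)).reshape(w.shape)
    m=(c['z_map']>0)&(L[...,0]>.075)&(L[...,0]<.2)&(abs(L[...,1])<.1)&(L[...,2]>.13)
    q=L[m]
    for lo in np.arange(.13,.3,.03):
        k=(q[:,2]>=lo)&(q[:,2]<lo+.03)
        if k.sum()>3: print(n,lo.round(2),k.sum(),np.median(q[k,0]).round(4))
    m=(c['z_map']>0)&(abs(w[...,0]-.56)<.06)&(abs(w[...,1]+.18)<.13)&(w[...,2]>.008)&(w[...,2]<.05); q=w[m]
    print(n,'pick',m.sum(),np.median(q,0).round(3),q.min(0).round(3),q.max(0).round(3))
st()
E
```

```text
scene 0.13 357 0.1017
scene 0.16 389 0.1072
scene 0.19 411 0.1129
scene 0.22 447 0.1182
scene 0.25 469 0.1239
scene 0.28 196 0.1277
scene pick 655 [ 0.554 -0.206  0.023] [ 0.52  -0.279  0.008] [ 0.599 -0.068  0.032]
top 0.13 145 0.1036
top 0.16 191 0.1091
top 0.19 228 0.1147
top 0.22 244 0.1201
top 0.25 269 0.1254
top 0.28 231 0.1318
top pick 317 [ 0.556 -0.186  0.023] [ 0.522 -0.276  0.008] [ 0.602 -0.067  0.036]
t 22.73 p [0.5502 0.1523 0.0685] psi 72.0242003406964 z [-0.003 -0.002 -1.   ] F [-5.99 -2.5  -0.45] T [-0.59  0.9   0.  ] w 0.015 q [ 0.037  0.322 -0.411  1.818  0.148  1.035 -0.746]
```

Cover leans back about 0.18 rad past upright (≈1.75 rad). The pick is flat on the bench, the bystanders have not moved, and the grip is steady. Handing in.

```bash
python3 -c "
from workcell import ctrl
print(ctrl.hand_in())"
```

```text
the job is handed in; nothing more can be done
None
```

I levered the cover up with the dark wooden pick, swung it open, and laid the pick on the bench. I then turned the knob about 172° and handed the job in with the fingers still gripping it; no verdict was reported.

**What the last checks showed:**
- **Cover:** it leans back to about 1.75 rad in both cameras.
- **Pick:** it lies flat at about (0.55, -0.20), with its tip roughly 10 cm in front of the caddy.
- **Cobalt jar:** the gripper's angle is within about 0.2° of the caddy's axis. The jar tops, seen by the scene camera, average about 1–3° off. Cobalt itself is partly hidden, and its blue pixels alone gave an unreliable 8 mm offset, so I relied on the gripper angle.
- **Grip:** it was steady, with a side load of about 6 N on the wrist. I did not measure the fingers' pressure on the knob directly; they closed on it at the fixed grip force.
- **Other things:** five of the six bystanders read within about 1 cm of their starting positions. The pliers' reading differed by about 2 cm along their length, but they look unmoved in the pictures and the arm never came near them.

The job took about 23 s of the 72 s allowed.

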